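# Push the slide box up the reader ramp against its stop

### The job

Take the amber bottle off the ramp and stand it upright on the desk, clear of the ramp. Then push the slide box up the ramp, lid up, under the label reader's bridge until you feel the sprung stop at the top give by about 3 to 6 mm (do not ram it to its end), and leave the box flat and square on the ramp, resting against that stop. Leave the small oil bottle and the staining jar standing where they are.

Things in the scene. Friction and masses are not known exactly. Their poses are not given: they have to be found in the camera images.
- slide_box: Flat closed slide box, loose, 96 (x) x 150 (y) x 32 mm, 0.35 to 0.55 kg; origin at the centre of its underside, z up; lid stays shut. Starts on the desk in the ramp's flared mouth, its +x face 25 to 50 mm short of the toe, a little off line. Too wide to grasp: push its upright -x face. Pushing takes about 1 to 5 N; friction holds it on the slope.
- amber_bottle: Round amber bottle with black screw cap, 52 mm diameter, 112 mm high, 0.21 kg, straight sides from 5 to about 65 mm up; origin at the centre of its underside, z along its axis. Starts standing on the ramp's slope 30 mm up from the toe, in the box's way, leaning 8 degrees back towards the robot.
- ramp: Fixed ramp; origin on the desk at the middle of the toe line, x level and up-ramp, y across, z vertical. The deck starts flush with the desk and rises 8 degrees along +x for 250 mm, 159 mm wide between cheeks (8 mm thick, 16 mm high). Mouth walls 18 mm high flare at 20 degrees to 210 mm wide at 71 mm before the toe. The desk is free 85 mm before the toe, 150 mm to +y of the middle.
- reader: Label reader fixed over the upper ramp; origin and axes as the ramp's. A bridge plate 205 mm wide, 6 mm thick lies parallel to the deck, underside 70 mm above it (square to it), from 70 to 235 mm up the slope; a head 30 mm high stands on it from 152 mm on. Posts stand outside the cheeks.
- bridge_edge (a point): Middle of the lower front edge of the reader's bridge, 70 mm up the slope from the toe, 70 mm above the deck. The home box's -x face lies 8 to 20 mm beyond this edge, so an upright tool is blocked: lean the tool about 40 degrees from vertical, fingertips forward under the bridge.
- stop_near (a point): The nearest place of the top stop's face: 174 mm up the slope, 17 mm above the deck. The stop, a rubber plate 120 mm wide, is set at an unknown 0 to 12 mm beyond this point (only felt). It gives on a spring, 1.5 N per mm, 16 mm at most; a leaning tool feels 2 to 3 N per mm. When let go, it moves the box back a few mm until friction holds it, still touching.
- oil_bottle: Bystander: small brown bottle with white cap, 30 mm diameter, 66 mm high, on the desk close to the left (+y) side of the ramp. Origin at the centre of its underside.
- jar: Bystander: round staining jar with dark lid, 59 mm diameter, 102 mm high, on the desk to the right (-y) of the ramp. Origin at the centre of its underside.

How it is judged:
On the way, in this order (a step that is already met when the one before it is completed fails the run):
1. the amber bottle stands upright on the desk, off the ramp, let go (height (world z) of amber_bottle below 0.004 m and angle between amber_bottle's own z axis and vertical below 0.09 rad and linear speed of amber_bottle below 0.02 m/s and contact force between amber_bottle and the fingers below 0.05 N), for 0.2 s.
2. the slide box is pressed against the sprung stop with at least 3.5 N (the stop gives 2.3 mm) (contact force between slide_box and reader above 3.5 N), for 0.1 s.
At the end, for the whole second after the job is handed in: The slide box lies still, flat on the slope (tilt 0.11 to 0.17 rad), square to the ramp within 0.06 rad, its middle at least 115 mm beyond the toe, touching the stop (0.1 N or more); the amber bottle stands still and upright (within 0.09 rad) on the desk, off the ramp (contact force between slide_box and reader above 0.1 N and linear speed of slide_box below 0.01 m/s and angle between the y axis of slide_box and the y axis of ramp, either way round below 0.06 rad and angle between slide_box's own z axis and vertical between 0.11 and 0.17 rad and x of slide_box in the frame of ramp above 0.115 m and height (world z) of amber_bottle below 0.004 m and angle between amber_bottle's own z axis and vertical below 0.09 rad and linear speed of amber_bottle below 0.02 m/s).
It fails at once if the stop is rammed: more than 20 N between the box and the stop (contact force between slide_box and reader above 20 N).
It fails at once if the amber bottle is tipped over (angle between amber_bottle's own z axis and vertical above 0.6 rad).
It fails at once if the small oil bottle is moved by more than 20 mm or tipped (distance of oil_bottle from where it was at the start of the episode above 0.02 m or angle between oil_bottle's own z axis and vertical above 0.3 rad).
It fails at once if the staining jar is moved by more than 20 mm or tipped (distance of jar from where it was at the start of the episode above 0.02 m or angle between jar's own z axis and vertical above 0.3 rad).
It also fails if it takes over 67 s, if anything falls off the work surface, if the arm or the gripper's body presses on something with over 40 N, if the wrist force passes 120 N, or if a joint passes its speed limit or range.

### The arm

A 6-joint arm with a two-finger parallel gripper is mounted at the origin on a cart in front of the work surface, level with it; the furniture and walls round the work are solid. World frame = base frame: x ahead of the robot, y to its left, z up, the work surface at z = 0. Lengths are in m, angles in rad, forces in N, time in s.
With the tool pointing down it reaches from about 0.25 to 0.725 m from the base axis. Payload 4 kg.
Tool frame: the origin (TCP) lies at the very end of the fingers, on their centre line; the grasp point (between the pads) lies 19 mm behind it; x points along the fingers, y is the direction in which the jaws open and shut, and the axes are right-handed (so a half turn about x gives the same grasp; the last joint's range is limited). The gripper opens to 85 mm and grips with 20 to 120 N. Pads are 22 mm wide; open, the fingers measure 114 mm over their backs; the gripper's body (76 mm by 85 mm) begins 54 mm behind the grasp point. The pads swing forward as they close: fully open they stand 13 mm farther back than shut.
Start: joints at [-1.256, 0.241, 0.005, 1.335, 0, 1.571], TCP at [0.155, -0.475, 0.231] pointing down, gripper open.
Joint ranges: [-2.72, 2.72], [-1.05, 1.87], [-1.09, 1.28], [-1.99, 2.15], [-1.42, 1.44], [-3.14, 3.14]. Speed limits (rad/s): [2.79, 2.79, 3.14, 3.14, 3.14, 3.14].

### API

Orientations are given as a unit quaternion [x, y, z, w].
In Python, from workcell import get_obs, camera, job_done gives the robot as it stands. The module is installed in compiled form; this text tells all that it offers.
- The arm moves only by the tool arm_command, never from a script. Its argument "motion" is a list of rows, each an object of numbers: "x", "y", "z": the shift along the tool's x, y, z in m; "roll": the turn about the tool's x in rad; "fingers": the opening, from 0 (shut) to 1 (fully open). A call has 1 to 20 rows; each row shifts and turns the pose as measured when the row begins, along the tool's axes as they then stand; what a row does not reach is not made up. A row lasts 1/12 s, in which the tool goes at most 41.7 mm and 7.16 degrees, less where a joint would pass 70% of its speed; a pose out of reach is approached as far as the arm can. A call is refused whole if a number of a shift passes 0.0417 or a number of a turn 0.125, either way. A call with a gripper value outside its range is refused whole. The fingers move at their own pace and stop on an object; the grip force is fixed at half the most. Time passes only in rows, so rows that do not move let the fingers close. It gives the time, the measured TCP pose, the force and the opening at its end, in the units of the state.
- get_obs(): the state, without advancing time (a new reading comes with each control period).
- camera(name): name is "scene" or "top"; returns a dict with "frame" (420x560x3 uint8, red, green, blue), "intrinsics" (3x3 intrinsics, pixels), "rvec" (rotation vector, rad) and "tvec" (3), from world to camera coordinates, as OpenCV has them. Camera axes: x right, y down, z forward; pixel columns grow to the right and rows downward; lengths in m; the calibration is good to about 2 mm. A picture is of the moment at which its call begins. There is no depth.
- job_done(): hands the job in, once; it reports no verdict.
The state is a dict: "clock": time; "joint_pos": joint angles; "joint_vel": joint speeds; "tau": joint torques, N m; "eef_pos": TCP position; "tool_rot": TCP orientation; "ft_force": force on the tool from outside, world axes, zero at the start; "ft_torque": the same for the moment, N m; "grip_width": finger opening in m.
Only numpy, scipy, OpenCV 4.12 (cv2) and the standard library are available. Lean on these libraries where they do the work, as an engineer would, in place of code of your own. Each camera call takes 0.05 s, during which the arm holds its last target.

## Working session

There is one attempt and no reset: what is moved stays moved. The work goes in short steps, Python scripts to look and compute and a tool call to move; the robot and the scene stay as the last step left them, time stands still between calls to the robot, and variables do not carry over. Pictures are saved under pics/ and viewed, and the job is handed in when it is done.

Besides the shell and the picture viewer there is one more tool, called after "Request:" in YAML: its name, and indented under it one key for each argument. arm_command: Moves the arm, as the interface text tells. Its arguments: {"type":"object","properties":{"motion":{"type":"array","items":{"type":"object","properties":{"x":{"type":"number"},"y":{"type":"number"},"z":{"type":"number"},"roll":{"type":"number"},"fingers":{"type":"number"}}}}},"required":["motion"]}

```bash
mkdir -p pics
python3 - <<'E'
from workcell import get_obs,camera
import cv2,numpy as np,pickle
o=get_obs()
for k,v in o.items(): print(k,np.round(v,4))
d={}
for n in("scene","top"):
    c=camera(n);d[n]=c
    cv2.imwrite(f"pics/{n}0.png",c["frame"][:,:,::-1])
    print(n,c["intrinsics"],c["rvec"],c["tvec"])
pickle.dump(d,open("c0.pkl","wb"))
E
```

```text
clock 0.0
joint_pos [-1.256   0.2414  0.0037  1.3352  0.      1.5708]
joint_vel [ 0.0003 -0.002   0.      0.      0.0011 -0.0018]
tau [-1.00000e-04 -3.72320e+01  2.52406e+01  1.70000e-02 -0.00000e+00
  0.00000e+00]
eef_pos [ 0.1546 -0.4748  0.2304]
tool_rot [-0.6983 -0.1116  0.6985 -0.1101]
ft_force [0.6371 0.4747 0.0892]
ft_torque [-0.0124 -0.0048  0.0308]
grip_width 0.0853
scene [[454.39953296   0.         278.40042376]
 [  0.         454.39953296 211.76532416]
 [  0.           0.           1.        ]] [ 0.61498485 -2.40167639  1.46234884] [0.4206541  0.27509808 0.49724668]
top [[502.99055837   0.         280.62381533]
 [  0.         502.99055837 204.76592996]
 [  0.           0.           1.        ]] [ 2.21659357 -1.96311516  0.23281898] [-0.25387096  0.58609045  0.8150911 ]
```

View pics/scene0.png

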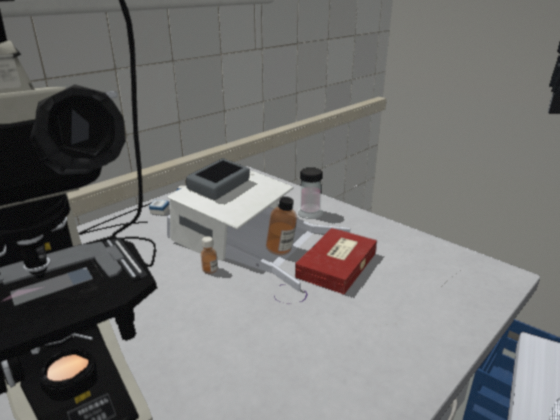

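View pics/top0.png

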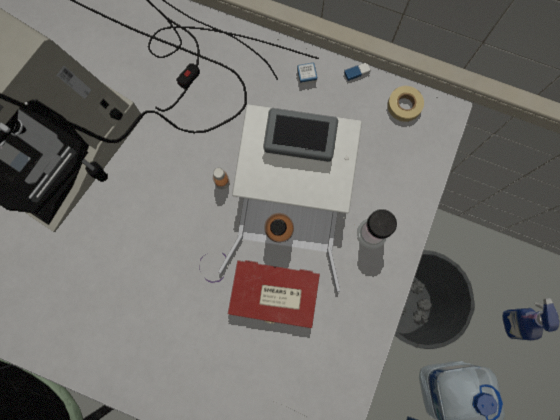

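Run:
```python
import pickle,cv2
d=pickle.load(open("c0.pkl","rb"))
t=d["top"]["frame"][90:340,190:400,::-1]; cv2.imwrite("pics/tz.png",cv2.resize(t,None,fx=2.4*1,fy=2.4,interpolation=cv2.INTER_CUBIC))
t=d["scene"]["frame"][150:310,150:400,::-1]; cv2.imwrite("pics/sz.png",cv2.resize(t,None,fx=3.2,fy=3.2,interpolation=cv2.INTER_CUBIC))
```

```text
(no output)
```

View pics/tz.png

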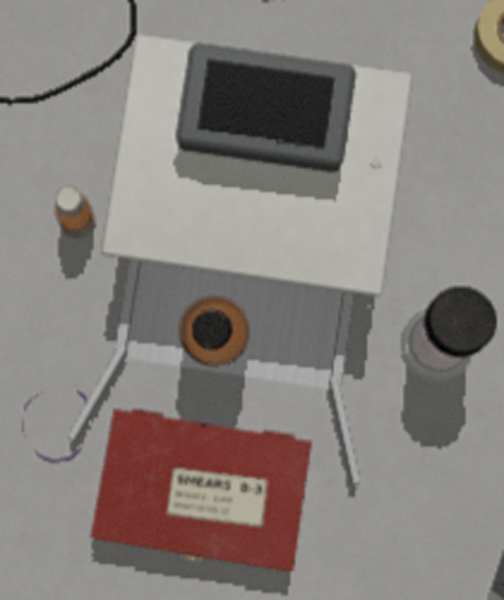

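View pics/sz.png

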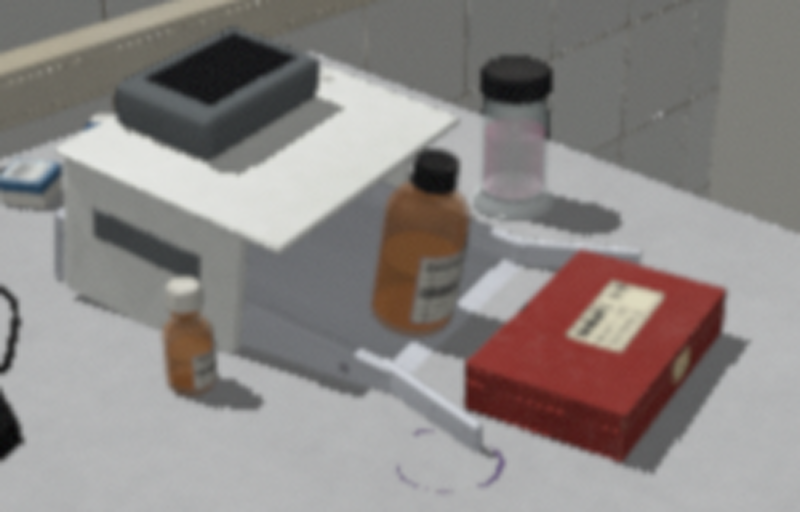

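```bash
cat > h.py <<'E'
import numpy as np,cv2,pickle
from scipy.optimize import least_squares
d=pickle.load(open("c0.pkl","rb"))
def proj(n,P):
    c=d[n]; return cv2.projectPoints(np.asarray(P,float).reshape(-1,3),c["rvec"],c["tvec"],c["intrinsics"],None)[0].reshape(-1,2)
def tz(a): return (np.asarray(a,float)+.5)/2.4-.5+[190,90]
def sz(a): return (np.asarray(a,float)+.5)/3.2-.5+[150,150]
def ray(n,uv,z):
    c=d[n];R=cv2.Rodrigues(c["rvec"])[0];C=-R.T@c["tvec"]
    v=R.T@np.linalg.solve(c["intrinsics"],[*uv,1]);return C+v*(z-C[2])/v[2]
S=np.radians(8)
def slope(s,y,h): return [s*np.cos(S)-h*np.sin(S),y,s*np.sin(S)+h*np.cos(S)]
def tf(p,P):
    P=np.asarray(P,float);c,s=np.cos(p[2]),np.sin(p[2])
    return np.c_[p[0]+c*P[:,0]-s*P[:,1],p[1]+s*P[:,0]+c*P[:,1],P[:,2]]
E
python3 - <<'E'
from h import *
w=.1025
br=[slope(.235,w,.076),slope(.070,w,.076),slope(.070,-w,.076),slope(.235,-w,.076)]
tpx=tz([[138,36],[103,252],[381,292],[410,73]]); spx=sz([[58,150],[278,248],[458,120]])
toe=[[0,.0795,0],[0,-.0795,0]]; toepx=tz([[128,358],[330,386]])
def f(p): return np.r_[(proj("top",tf(p,br))-tpx).ravel(),(proj("scene",tf(p,br[:3]))-spx).ravel()]
r=least_squares(f,[.5,-.1,0]);print("ramp",r.x,np.round(r.fun.reshape(-1,2),1).tolist())
rp=r.x
print("toe/mouth proj zoom",((proj("top",tf(rp,toe+[[-.071,.105,.018],[-.071,-.105,.018]]))-[190,90])*2.4).round())
bx=[[.048,.075,.032],[.048,-.075,.032],[-.048,-.075,.032],[-.048,.075,.032]]
bt=tz([[115,410],[310,440],[293,570],[93,540]]); bs=sz([[467,370],[583,252],[725,290],[622,418]])
bs=sz([[467,370],[583,252],[725,290],[622,418]])
def g(p): return np.r_[(proj("top",tf(p,bx))-bt).ravel(),(proj("scene",tf(p,bx))-bs).ravel()]
r=least_squares(g,[rp[0]-.09,rp[1],rp[2]]);print("box",r.x,np.round(r.fun.reshape(-1,2),1).tolist())
c,s=np.cos(rp[2]),np.sin(rp[2]);Ri=np.array([[c,s],[-s,c]])
print("box in ramp",Ri@(r.x[:2]-rp[:2]),r.x[2]-rp[2])
# bottle
def b(q):
    P=[slope(q[0],q[1],.112)]
    return np.r_[(proj("top",tf(rp,P))-tz([[212,330]])).ravel(),(proj("scene",tf(rp,P))-sz([[438,161]])).ravel()]
r=least_squares(b,[.03,0]);print("bottle slope s,y",r.x,r.fun, "world base",tf(rp,[slope(*r.x,0)]),"cap",tf(rp,[slope(*r.x,.112)]))
print("oil",ray("top",tz([68,198]),.066),ray("scene",sz([183,287]),.066),"jar",ray("top",tz([461,321]),.102))
print("goal world",tf(rp,[[-.085,.15,0]]),"ring",ray("top",tz([57,425]),0))
E
```

```text
ramp [ 0.55315185 -0.19613868 -0.02686843] [[-1.2, -1.3], [-1.1, 0.8], [0.7, 1.3], [1.2, -0.6], [-1.9, -1.0], [0.8, 0.0], [0.7, -1.3]]
toe/mouth proj zoom [[126. 357.]
 [329. 387.]
 [ 75. 441.]
 [353. 482.]]
box [ 0.46033178 -0.1871079  -0.0319156 ] [[-1.5, -0.4], [0.5, -0.1], [0.2, 0.8], [-1.8, -0.2], [-1.0, -2.1], [-0.9, -1.6], [0.9, -1.0], [1.7, -0.7]]
box in ramp [-0.09302918  0.00653389] -0.005047175951635355
bottle slope s,y [0.02549755 0.01419017] [-0.31053723  0.16156824  0.04338725 -0.77956328] world base [[ 0.57877336 -0.18263196  0.00354857]] cap [[ 0.5631916 -0.1822132  0.1144586]]
oil [ 0.65899993 -0.06272113  0.066     ] [ 0.65712125 -0.06118139  0.066     ] jar [ 0.59326658 -0.35419951  0.102     ]
goal world [[ 0.47221231 -0.04390928  0.        ]] ring [ 0.49702369 -0.07070983  0.        ]
```

```bash
cat >> h.py <<'E'
from scipy.spatial.transform import Rotation as Ro
def st(show=True):
    from workcell import get_obs
    o=get_obs();R=Ro.from_quat(o["tool_rot"]).as_matrix()
    with open("log.txt","a") as f: f.write(repr([list(map(float,o["joint_pos"])),list(map(float,o["eef_pos"])),list(map(float,o["tool_rot"]))])+"\n")
    if show:
        print("t",round(float(o["clock"]),2),"p",np.round(o["eef_pos"],4),"j",np.round(o["joint_pos"],3),"F",np.round(o["ft_force"],1),"w",round(float(o["grip_width"]),4))
        print("R cols x,y,z:",np.round(R.T,3).tolist(),"lean",round(float(np.degrees(np.arccos(np.clip(-R[2,0],-1,1)))),1))
    return o,R
def to(P,R=None):
    o,R0=st();R=R0
    dd=R.T@(np.array(P)-o["eef_pos"]);print("tool shift",np.round(dd,4),"rows>=",round(float(np.linalg.norm(dd))/.0417,1))
E
python3 - <<'E'
from h import *
to([.5,-.02,.33])
E
```

```text
t 0.1 p [ 0.1546 -0.4749  0.2305] j [-1.256  0.241  0.004  1.335 -0.     1.571] F [ 0.1 -0.  -0.2] w 0.0853
R cols x,y,z: [[-0.001, 0.002, -1.0], [0.31, -0.951, -0.002], [-0.951, -0.31, 0.0]] lean 0.1
tool shift [-0.0989 -0.3258 -0.4692] rows>= 13.9
```

Request:
arm_command:
  motion:
    - {"x": -0.03,"roll": 0.114}
    - {"x": -0.03,"roll": 0.114}
    - {"x": -0.03,"roll": 0.114}

```text
schema error: expected keys x, y, z, roll, fingers
```

Run:
```python
from h import *
to([.5,-.02,.33])
```

```text
t 0.1 p [ 0.1546 -0.4749  0.2305] j [-1.256  0.241  0.004  1.335 -0.     1.571] F [ 0.1 -0.  -0.2] w 0.0853
R cols x,y,z: [[-0.001, 0.002, -1.0], [0.31, -0.951, -0.002], [-0.951, -0.31, 0.0]] lean 0.1
tool shift [-0.0989 -0.3258 -0.4692] rows>= 13.9
```

Request:
arm_command:
  motion:
    - {"x": -0.03,"y": 0,"z": 0,"roll": 0.114,"fingers": 1}
    - {"x": -0.03,"y": 0,"z": 0,"roll": 0.114,"fingers": 1}
    - {"x": -0.03,"y": 0,"z": 0,"roll": 0.114,"fingers": 1}

```text
clock: 0.35
eef_pos: [0.1529, -0.4695, 0.3131]
tool_rot: [-0.704, 0.006, 0.71, 0.023]
ft_force: [-0.8, -0.5, 1.0]
grip_width: 0.0857
```

Run:
```python
from h import *
to([.5,-.02,.33])
```

```text
t 0.35 p [ 0.1529 -0.4695  0.3131] j [-1.256  0.23   0.201  1.567  0.     1.926] F [-0.8 -0.5  1. ] w 0.0857
R cols x,y,z: [[-0.008, 0.024, -1.0], [-0.04, -0.999, -0.023], [-0.999, 0.04, 0.009]] lean 1.4
tool shift [-0.0089 -0.4634 -0.3286] rows>= 13.6
```

Request:
arm_command:
  motion:
    - {"x": 0,"y": 0,"z": 0,"roll": -0.124,"fingers": 1}
    - {"x": 0,"y": 0,"z": 0,"roll": -0.124,"fingers": 1}
    - {"x": 0,"y": 0,"z": 0,"roll": -0.124,"fingers": 1}
    - {"x": 0,"y": 0,"z": 0,"roll": -0.124,"fingers": 1}
    - {"x": 0,"y": 0,"z": 0,"roll": -0.124,"fingers": 1}
    - {"x": 0,"y": 0,"z": 0,"roll": -0.124,"fingers": 1}
    - {"x": 0,"y": 0,"z": 0,"roll": -0.124,"fingers": 1}
    - {"x": 0,"y": 0,"z": 0,"roll": -0.124,"fingers": 1}
    - {"x": 0,"y": 0,"z": 0,"roll": -0.124,"fingers": 1}
    - {"x": 0,"y": 0,"z": 0,"roll": -0.124,"fingers": 1}
    - {"x": 0,"y": 0,"z": 0,"roll": -0.124,"fingers": 1}
    - {"x": 0,"y": 0,"z": 0,"roll": -0.124,"fingers": 1}
    - {"x": 0,"y": 0,"z": 0,"roll": -0.124,"fingers": 1}
    - {"x": 0,"y": 0,"z": 0,"roll": -0.124,"fingers": 1}
    - {"x": 0,"y": 0,"z": 0,"roll": -0.124,"fingers": 1}
    - {"x": 0,"y": 0,"z": 0,"roll": -0.124,"fingers": 1}
    - {"x": 0,"y": 0,"z": 0,"roll": -0.124,"fingers": 1}
    - {"x": 0,"y": 0,"z": 0,"roll": -0.124,"fingers": 1}
    - {"x": 0,"y": 0,"z": 0,"roll": -0.124,"fingers": 1}
    - {"x": 0,"y": 0,"z": 0,"roll": -0.124,"fingers": 1}

```text
clock: 2.02
eef_pos: [0.1523, -0.4678, 0.3114]
tool_rot: [0.246, 0.673, -0.228, 0.659]
ft_force: [0.8, 0.2, 0.6]
grip_width: 0.0855
```

Run:
```python
from h import *
to([.5,-.02,.33])
```

```text
t 2.02 p [ 0.1523 -0.4678  0.3114] j [-1.256  0.233  0.201  1.572  0.    -0.573] F [0.8 0.2 0.6] w 0.0855
R cols x,y,z: [[-0.01, 0.032, -0.999], [0.631, 0.775, 0.018], [0.775, -0.631, -0.028]] lean 1.9
tool shift [-0.008   0.567  -0.0135] rows>= 13.6
```

Request:
arm_command:
  motion:
    - {"x": 0,"y": 0.03,"z": 0,"roll": 0,"fingers": 1}
    - {"x": 0,"y": 0.041,"z": 0,"roll": 0,"fingers": 1}
    - {"x": 0,"y": 0.041,"z": 0,"roll": 0,"fingers": 1}
    - {"x": 0,"y": 0.041,"z": 0,"roll": 0,"fingers": 1}
    - {"x": 0,"y": 0.041,"z": 0,"roll": 0,"fingers": 1}
    - {"x": 0,"y": 0.041,"z": 0,"roll": 0,"fingers": 1}
    - {"x": 0,"y": 0.041,"z": 0,"roll": 0,"fingers": 1}
    - {"x": 0,"y": 0.041,"z": 0,"roll": 0,"fingers": 1}
    - {"x": 0,"y": 0.041,"z": 0,"roll": 0,"fingers": 1}
    - {"x": 0,"y": 0.041,"z": 0,"roll": 0,"fingers": 1}
    - {"x": 0,"y": 0.041,"z": 0,"roll": 0,"fingers": 1}
    - {"x": 0,"y": 0.041,"z": 0,"roll": 0,"fingers": 1}
    - {"x": 0,"y": 0.041,"z": 0,"roll": 0,"fingers": 1}
    - {"x": 0,"y": 0.03,"z": 0,"roll": 0,"fingers": 1}

```text
clock: 3.18
eef_pos: [0.5032, -0.0317, 0.314]
tool_rot: [0.251, 0.676, -0.23, 0.654]
ft_force: [0.4, -1.2, 0.1]
grip_width: 0.0851
```

Request:
arm_command:
  motion:
    - {"x": 0,"y": 0,"z": 0,"roll": -0.12,"fingers": 1}
    - {"x": 0,"y": 0,"z": 0,"roll": -0.12,"fingers": 1}
    - {"x": 0,"y": 0,"z": 0,"roll": -0.12,"fingers": 1}
    - {"x": 0,"y": 0,"z": 0,"roll": -0.12,"fingers": 1}
    - {"x": 0,"y": 0,"z": 0,"roll": -0.12,"fingers": 1}
    - {"x": 0,"y": 0,"z": 0,"roll": -0.06,"fingers": 1}

```text
clock: 3.68
eef_pos: [0.5064, -0.0226, 0.3082]
tool_rot: [0.015, 0.717, 0.014, 0.697]
ft_force: [-0.5, -0.4, 0.2]
grip_width: 0.0857
```

Run:
```python
from h import *
to([.7,-.02,.33])
```

```text
t 3.68 p [ 0.5064 -0.0226  0.3082] j [-0.068  0.262  0.231  1.57   0.038 -0.067] F [-0.5 -0.4  0.2] w 0.0857
R cols x,y,z: [[-0.028, 0.04, -0.999], [0.002, 0.999, 0.04], [1.0, -0.001, -0.028]] lean 2.8
tool shift [-0.0271  0.0038  0.1929] rows>= 4.7
```

Request:
arm_command:
  motion:
    - {"x": 0,"y": 0,"z": 0.04,"roll": 0,"fingers": 1}
    - {"x": 0,"y": 0,"z": 0.04,"roll": 0,"fingers": 1}
    - {"x": 0,"y": 0,"z": 0.04,"roll": 0,"fingers": 1}
    - {"x": 0,"y": 0,"z": 0.04,"roll": 0,"fingers": 1}
    - {"x": 0,"y": 0,"z": 0.04,"roll": 0,"fingers": 1}
    - {"x": 0,"y": 0,"z": 0.04,"roll": 0,"fingers": 1}

```text
clock: 4.18
eef_pos: [0.7169, -0.0217, 0.297]
tool_rot: [0.014, 0.722, 0.015, 0.692]
ft_force: [2.4, -0.2, 0.3]
grip_width: 0.0856
```

Run:
```python
from h import *
st()
```

```text
t 4.18 p [ 0.7169 -0.0217  0.297 ] j [-0.047  0.835  1.151  1.931  0.039 -0.049] F [ 2.4 -0.2  0.3] w 0.0856
R cols x,y,z: [[-0.042, 0.041, -0.998], [-0.0, 0.999, 0.041], [0.999, 0.002, -0.042]] lean 3.4
```

Request:
arm_command:
  motion:
    - {"x": 0,"y": 0,"z": 0.03,"roll": 0,"fingers": 1}
    - {"x": 0,"y": 0,"z": 0.03,"roll": 0,"fingers": 1}
    - {"x": 0,"y": 0,"z": 0.03,"roll": 0,"fingers": 1}
    - {"x": 0,"y": 0,"z": 0.03,"roll": 0,"fingers": 1}

```text
clock: 4.52
eef_pos: [0.7733, -0.0182, 0.236]
tool_rot: [0.015, 0.712, 0.014, 0.702]
ft_force: [-0.6, -0.8, -0.2]
grip_width: 0.0857
```

Run:
```python
from h import *
st()
```

```text
t 4.52 p [ 0.7733 -0.0182  0.236 ] j [-0.039  0.974  1.272  1.884  0.04  -0.039] F [-0.6 -0.8 -0.2] w 0.0857
R cols x,y,z: [[-0.014, 0.041, -0.999], [0.001, 0.999, 0.041], [1.0, -0.001, -0.014]] lean 2.5
```

Request:
arm_command:
  motion:
    - {"x": -0.028,"y": 0,"z": 0.028,"roll": 0,"fingers": 1}
    - {"x": -0.028,"y": 0,"z": 0.028,"roll": 0,"fingers": 1}
    - {"x": -0.028,"y": 0,"z": 0.028,"roll": 0,"fingers": 1}
    - {"x": -0.028,"y": 0,"z": 0.028,"roll": 0,"fingers": 1}

```text
clock: 4.85
eef_pos: [0.7857, -0.0182, 0.2852]
tool_rot: [0.015, 0.678, 0.012, 0.735]
ft_force: [-1.2, -0.7, 1.2]
grip_width: 0.0853
```

Run:
```python
from h import *
st()
```

```text
t 4.85 p [ 0.7857 -0.0182  0.2852] j [-0.039  0.913  1.275  1.853  0.041 -0.034] F [-1.2 -0.7  1.2] w 0.0853
R cols x,y,z: [[0.081, 0.038, -0.996], [0.002, 0.999, 0.038], [0.997, -0.005, 0.081]] lean 5.1
```

Run:
```python
from h import *
for p in [(200,10),(300,30),(470,100),(135,110)]: print(ray("top",p,0).round(2), ray("top",p,.2).round(2))
```

```text
[1.02 0.04 0.  ] [ 0.89 -0.01  0.2 ]
[ 1.   -0.17  0.  ] [ 0.87 -0.18  0.2 ]
[ 0.89 -0.53  0.  ] [ 0.79 -0.46  0.2 ]
[0.79 0.13 0.  ] [0.7  0.06 0.2 ]
```

Request:
arm_command:
  motion:
    - {"x": -0.028,"y": 0,"z": 0.028,"roll": 0,"fingers": 1}
    - {"x": -0.028,"y": 0,"z": 0.028,"roll": 0,"fingers": 1}
    - {"x": -0.028,"y": 0,"z": 0.028,"roll": 0,"fingers": 1}
    - {"x": -0.028,"y": 0,"z": 0.028,"roll": 0,"fingers": 1}
    - {"x": -0.028,"y": 0,"z": 0.028,"roll": 0,"fingers": 1}
    - {"x": -0.028,"y": 0,"z": 0.028,"roll": 0,"fingers": 1}

```text
clock: 5.35
eef_pos: [0.7903, -0.0197, 0.4038]
tool_rot: [0.014, 0.603, 0.009, 0.798]
ft_force: [0.3, 0.5, 0.2]
grip_width: 0.0851
```

Run:
```python
from h import *
st()
```

```text
t 5.35 p [ 0.7903 -0.0197  0.4038] j [-0.042  0.767  1.275  1.804  0.044 -0.029] F [0.3 0.5 0.2] w 0.0851
R cols x,y,z: [[0.273, 0.032, -0.961], [0.002, 0.999, 0.034], [0.962, -0.011, 0.273]] lean 16.0
```

Request:
arm_command:
  motion:
    - {"x": -0.02,"y": 0,"z": 0.034,"roll": 0,"fingers": 1}
    - {"x": -0.02,"y": 0,"z": 0.034,"roll": 0,"fingers": 1}
    - {"x": -0.02,"y": 0,"z": 0.034,"roll": 0,"fingers": 1}
    - {"x": -0.02,"y": 0,"z": 0.034,"roll": 0,"fingers": 1}
    - {"x": -0.02,"y": 0,"z": 0.034,"roll": 0,"fingers": 1}
    - {"x": -0.02,"y": 0,"z": 0.034,"roll": 0,"fingers": 1}

```text
clock: 5.85
eef_pos: [0.8162, -0.02, 0.4855]
tool_rot: [0.014, 0.523, 0.007, 0.852]
ft_force: [-0.3, 0.6, 0.5]
grip_width: 0.0849
```

Run:
```python
from h import *
st()
```

```text
t 5.85 p [ 0.8162 -0.02    0.4855] j [-0.041  0.686  1.274  1.69   0.045 -0.02 ] F [-0.3  0.6  0.5] w 0.0849
R cols x,y,z: [[0.453, 0.026, -0.891], [0.003, 1.0, 0.031], [0.892, -0.017, 0.453]] lean 27.0
```

Request:
arm_command:
  motion:
    - {"x": -0.012,"y": 0,"z": 0.038,"roll": 0,"fingers": 1}
    - {"x": -0.012,"y": 0,"z": 0.038,"roll": 0,"fingers": 1}
    - {"x": -0.012,"y": 0,"z": 0.038,"roll": 0,"fingers": 1}
    - {"x": -0.012,"y": 0,"z": 0.038,"roll": 0,"fingers": 1}
    - {"x": -0.012,"y": 0,"z": 0.038,"roll": 0,"fingers": 1}
    - {"x": -0.012,"y": 0,"z": 0.038,"roll": 0,"fingers": 1}
    - {"x": -0.012,"y": 0,"z": 0.038,"roll": 0,"fingers": 1}

```text
clock: 6.43
eef_pos: [0.8619, -0.0205, 0.5665]
tool_rot: [0.014, 0.423, 0.004, 0.906]
ft_force: [0.5, 0.7, 0.4]
grip_width: 0.0854
```

Run:
```python
from h import *
st()
```

```text
t 6.43 p [ 0.8619 -0.0205  0.5665] j [-0.04   0.636  1.274  1.513  0.045 -0.008] F [0.5 0.7 0.4] w 0.0854
R cols x,y,z: [[0.641, 0.02, -0.767], [0.004, 1.0, 0.029], [0.767, -0.022, 0.641]] lean 39.9
```

Request:
arm_command:
  motion:
    - {"x": -0.005,"y": 0,"z": 0.04,"roll": 0,"fingers": 1}
    - {"x": -0.005,"y": 0,"z": 0.04,"roll": 0,"fingers": 1}
    - {"x": -0.005,"y": 0,"z": 0.04,"roll": 0,"fingers": 1}
    - {"x": -0.005,"y": 0,"z": 0.04,"roll": 0,"fingers": 1}
    - {"x": -0.005,"y": 0,"z": 0.04,"roll": 0,"fingers": 1}

```text
clock: 6.85
eef_pos: [0.8955, -0.0213, 0.6283]
tool_rot: [0.014, 0.346, 0.003, 0.938]
ft_force: [0.1, 0.1, 0.5]
grip_width: 0.0857
```

Run:
```python
from h import *
to([.48,-.18,.2])
```

```text
t 6.85 p [ 0.8955 -0.0213  0.6283] j [-0.039  0.613  1.274  1.368  0.044 -0.   ] F [0.1 0.1 0.5] w 0.0857
R cols x,y,z: [[0.761, 0.015, -0.648], [0.005, 1.0, 0.028], [0.649, -0.025, 0.761]] lean 49.6
tool shift [-0.0409 -0.1729 -0.5914] rows>= 14.8
```

Run:
```python
from h import *
to([.50,-.184,.16])
```

```text
t 6.85 p [ 0.8955 -0.0213  0.6283] j [-0.039  0.613  1.274  1.368  0.044 -0.   ] F [0.1 0.1 0.5] w 0.0857
R cols x,y,z: [[0.761, 0.015, -0.648], [0.005, 1.0, 0.028], [0.649, -0.025, 0.761]] lean 49.6
tool shift [ 2.000e-04 -1.780e-01 -6.087e-01] rows>= 15.2
```

Request:
arm_command:
  motion:
    - {"x": 0,"y": -0.011,"z": -0.038,"roll": 0,"fingers": 1}
    - {"x": 0,"y": -0.011,"z": -0.038,"roll": 0,"fingers": 1}
    - {"x": 0,"y": -0.011,"z": -0.038,"roll": 0,"fingers": 1}
    - {"x": 0,"y": -0.011,"z": -0.038,"roll": 0,"fingers": 1}
    - {"x": 0,"y": -0.011,"z": -0.038,"roll": 0,"fingers": 1}
    - {"x": 0,"y": -0.011,"z": -0.038,"roll": 0,"fingers": 1}
    - {"x": 0,"y": -0.011,"z": -0.038,"roll": 0,"fingers": 1}
    - {"x": 0,"y": -0.011,"z": -0.038,"roll": 0,"fingers": 1}
    - {"x": 0,"y": -0.011,"z": -0.038,"roll": 0,"fingers": 1}
    - {"x": 0,"y": -0.011,"z": -0.038,"roll": 0,"fingers": 1}

```text
clock: 7.68
eef_pos: [0.6832, -0.1112, 0.3778]
tool_rot: [0.011, 0.326, 0.004, 0.945]
ft_force: [0.1, -0.7, 0.0]
grip_width: 0.0854
```

Run:
```python
from h import *
to([.50,-.184,.16])
```

```text
t 7.68 p [ 0.6832 -0.1112  0.3778] j [-0.255  0.006 -0.287  0.388  0.216 -0.141] F [ 0.1 -0.7  0. ] w 0.0854
R cols x,y,z: [[0.788, 0.016, -0.615], [-0.001, 1.0, 0.024], [0.616, -0.019, 0.788]] lean 52.0
tool shift [-0.0115 -0.078  -0.283 ] rows>= 7.0
```

Request:
arm_command:
  motion:
    - {"x": -0.0015,"y": -0.01,"z": -0.036,"roll": 0,"fingers": 1}
    - {"x": -0.0015,"y": -0.01,"z": -0.036,"roll": 0,"fingers": 1}
    - {"x": -0.0015,"y": -0.01,"z": -0.036,"roll": 0,"fingers": 1}
    - {"x": -0.0015,"y": -0.01,"z": -0.036,"roll": 0,"fingers": 1}
    - {"x": -0.0015,"y": -0.01,"z": -0.036,"roll": 0,"fingers": 1}
    - {"x": -0.0015,"y": -0.01,"z": -0.036,"roll": 0,"fingers": 1}
    - {"x": -0.0015,"y": -0.01,"z": -0.03,"roll": 0,"fingers": 1}
    - {"x": 0,"y": -0.008,"z": -0.02,"roll": 0,"fingers": 1}

```text
clock: 8.35
eef_pos: [0.4997, -0.1859, 0.1688]
tool_rot: [0.008, 0.319, 0.002, 0.948]
ft_force: [-0.5, -0.4, 0.3]
grip_width: 0.0853
```

Run:
```python
from h import *
to([.51,-.184,.113])
```

```text
t 8.35 p [ 0.4997 -0.1859  0.1688] j [-0.632  0.019 -0.924 -0.184  0.499 -0.405] F [-0.5 -0.4  0.3] w 0.0853
R cols x,y,z: [[0.797, 0.01, -0.604], [0.0, 1.0, 0.017], [0.604, -0.014, 0.797]] lean 52.8
tool shift [ 0.0419  0.001  -0.0382] rows>= 1.4
```

```bash
cat > kin.py <<'E'
from h import *
D=[eval(l) for l in open("log.txt")]
J=np.array([x[0] for x in D]);P=np.array([x[1] for x in D]);R=Ro.from_quat([x[2] for x in D]).as_matrix()
def fk(p,j):
    r0,z0,L1,a1,L2,a2,L4,L3=p
    A=Ro.from_euler('z',j[0])
    t1=j[1]+a1;t2=j[1]-j[2]+a2;t3=j[1]-j[2]+j[3]
    w=np.array([r0+L1*np.sin(t1)+L2*np.cos(t2)+L4*np.cos(t3),0,z0+L1*np.cos(t1)-L2*np.sin(t2)-L4*np.sin(t3)])
    O=A*Ro.from_euler('y',t3)*Ro.from_euler('z',j[4])
    return A.apply(w)+O.apply([L3,0,0]),O
def fit():
    f=lambda p:np.r_[np.ravel([fk(p,j)[0]-x for j,x in zip(J,P)]),1e-3*(np.array(p)-p0)]
    p0=np.array([0,.15,.3,0,.3,0,.07,.2])
    r=least_squares(f,p0);return r
if __name__=="__main__":
    r=fit();p=r.x;print(p.round(4),np.abs(r.fun[:-8]).max(), len(D))
    print(max(np.abs(fk(p,j)[1].apply([1,0,0])-Q[:,0]).max() for j,Q in zip(J,R)))
    def ik(pos,xd,g):
        f=lambda j:np.r_[(fk(p,j)[0]-pos),.3*(fk(p,j)[1].apply([1,0,0])-xd)]
        return least_squares(f,g).x
    xd=R[-1][:,0]
    for t in [(.51,-.184,.113),(.52,-.184,.10),(.587,-.182,.048),(.587,-.182,.1),(.54,-.05,.12),(.52,-.05,.06),(.52,-.05,.04),(.5,-.02,.04),(.43,-.19,.015),(.62,-.2,.02)]:
        print(t,ik(np.array(t),xd,J[-1,:5]).round(3))
E
python3 kin.py
```

```text
[ 0.      0.2408  0.4933 -0.      0.3915 -0.0204  0.1015  0.3035] 1.0927989044229314e-07 15
4.3021142204224816e-16
(0.51, -0.184, 0.113) [-0.609  0.197 -0.984 -0.431  0.482]
(0.52, -0.184, 0.1) [-0.592  0.252 -0.98  -0.487  0.47 ]
(0.587, -0.182, 0.048) [-0.492  0.477 -0.886 -0.649  0.395]
(0.587, -0.182, 0.1) [-0.492  0.325 -0.853 -0.464  0.395]
(0.54, -0.05, 0.12) [-0.176  0.154 -1.053 -0.549  0.15 ]
(0.52, -0.05, 0.06) [-0.188  0.392 -1.162 -0.896  0.159]
(0.52, -0.05, 0.04) [-0.188  0.491 -1.176 -1.009  0.159]
(0.5, -0.02, 0.04) [-0.089  0.51  -1.241 -1.1    0.081]
(0.43, -0.19, 0.015) [-0.798  0.553 -1.187 -0.906  0.616]
(0.62, -0.2, 0.02) [-0.493  0.582 -0.8   -0.669  0.396]
```

```bash
cat >> kin.py <<'E'
    print("lean feasibility")
    for t in [(.40,-.19,.02),(.41,-.19,.012),(.44,-.19,.013),(.5,-.03,.045),(.5,-.05,.045),(.52,-.05,.045)]:
        for l in (30,35,40,45):
            a=np.radians(l);print(t,l,ik(np.array(t),np.array([np.sin(a),0,-np.cos(a)]),J[-1,:5]).round(3))
E
python3 kin.py | sed -n '/lean/,$p'
```

```text
lean feasibility
(0.4, -0.19, 0.02) 30 [-0.653  0.193 -0.933  0.015  0.309]
(0.4, -0.19, 0.02) 35 [-0.699  0.214 -1.005 -0.14   0.378]
(0.4, -0.19, 0.02) 40 [-0.748  0.26  -1.074 -0.315  0.452]
(0.4, -0.19, 0.02) 45 [-0.798  0.335 -1.141 -0.514  0.531]
(0.41, -0.19, 0.012) 30 [-0.634  0.228 -0.925 -0.017  0.301]
(0.41, -0.19, 0.012) 35 [-0.678  0.252 -0.997 -0.178  0.368]
(0.41, -0.19, 0.012) 40 [-0.724  0.3   -1.067 -0.357  0.44 ]
(0.41, -0.19, 0.012) 45 [-0.771  0.378 -1.133 -0.562  0.515]
(0.44, -0.19, 0.013) 30 [-0.583  0.259 -0.869 -0.007  0.279]
(0.44, -0.19, 0.013) 35 [-0.62   0.279 -0.944 -0.17   0.34 ]
(0.44, -0.19, 0.013) 40 [-0.66   0.32  -1.016 -0.352  0.405]
(0.44, -0.19, 0.013) 45 [-0.7    0.39  -1.085 -0.556  0.473]
(0.5, -0.03, 0.045) 30 [-0.086  0.181 -0.844  0.024  0.043]
(0.5, -0.03, 0.045) 35 [-0.092  0.186 -0.933 -0.157  0.053]
(0.5, -0.03, 0.045) 40 [-0.098  0.216 -1.022 -0.362  0.063]
(0.5, -0.03, 0.045) 45 [-0.105  0.28  -1.108 -0.599  0.074]
(0.5, -0.05, 0.045) 30 [-0.143  0.184 -0.838  0.03   0.071]
(0.5, -0.05, 0.045) 35 [-0.152  0.19  -0.927 -0.151  0.087]
(0.5, -0.05, 0.045) 40 [-0.163  0.219 -1.014 -0.354  0.104]
(0.5, -0.05, 0.045) 45 [-0.173  0.281 -1.1   -0.588  0.122]
(0.52, -0.05, 0.045) 30 [-0.135  0.216 -0.792  0.043  0.067]
(0.52, -0.05, 0.045) 35 [-0.144  0.219 -0.881 -0.136  0.082]
(0.52, -0.05, 0.045) 40 [-0.153  0.244 -0.969 -0.335  0.098]
(0.52, -0.05, 0.045) 45 [-0.162  0.299 -1.053 -0.56   0.114]
```

Request:
arm_command:
  motion:
    - {"x": 0.021,"y": 0,"z": -0.018,"roll": 0,"fingers": 1}
    - {"x": 0.021,"y": 0,"z": -0.018,"roll": 0,"fingers": 1}

```text
clock: 8.52
eef_pos: [0.5099, -0.1887, 0.1174]
tool_rot: [0.006, 0.315, -0.002, 0.949]
ft_force: [0.5, -1.0, 0.6]
grip_width: 0.0853
```

Run:
```python
from h import *
to([.587,-.182,.049])
from workcell import camera
for n in ("scene","top"):
    c=camera(n)["frame"][:,:,::-1]
    c=c[150:310,150:400] if n=="scene" else c[90:340,190:400]
    cv2.imwrite(f"pics/{n}1.png",cv2.resize(c,None,fx=2.4,fy=2.4,interpolation=cv2.INTER_CUBIC))
```

```text
t 8.52 p [ 0.5099 -0.1887  0.1174] j [-0.616  0.19  -0.983 -0.431  0.482 -0.388] F [ 0.5 -1.   0.6] w 0.0853
R cols x,y,z: [[0.801, 0.001, -0.598], [0.007, 1.0, 0.011], [0.598, -0.013, 0.801]] lean 53.2
tool shift [ 0.1027  0.0065 -0.0088] rows>= 2.5
```

View pics/scene1.png

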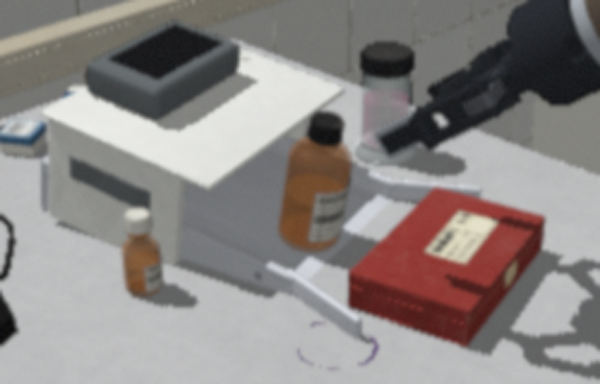

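View pics/top1.png

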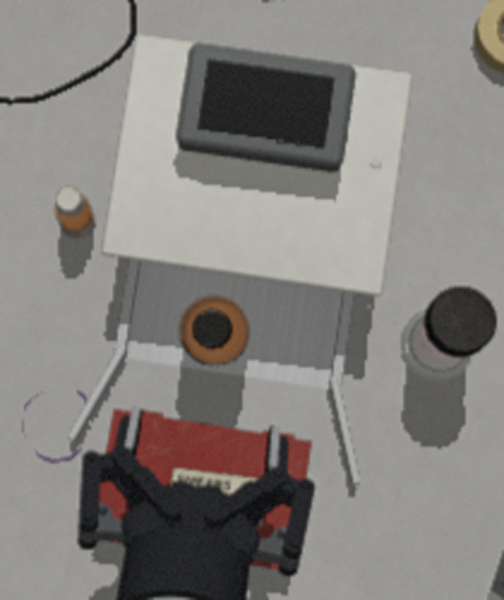

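Request:
arm_command:
  motion:
    - {"x": 0.026,"y": 0.002,"z": -0.002,"roll": 0,"fingers": 1}
    - {"x": 0.026,"y": 0.002,"z": -0.002,"roll": 0,"fingers": 1}
    - {"x": 0.026,"y": 0.001,"z": -0.002,"roll": 0,"fingers": 1}
    - {"x": 0.022,"y": 0.001,"z": -0.002,"roll": 0,"fingers": 1}

```text
clock: 8.95
eef_pos: [0.5878, -0.1821, 0.0521]
tool_rot: [0.007, 0.315, -0.002, 0.949]
ft_force: [0.3, -0.1, -0.1]
grip_width: 0.0855
```

```bash
cat > look.py <<'E'
import sys
from h import *
from workcell import camera
k=sys.argv[1]
to([.587,-.182,.049])
im=[]
for n in ("scene","top"):
    c=camera(n)["frame"][:,:,::-1]
    c=c[150:310,150:400] if n=="scene" else c[130:340,190:400]
    im.append(cv2.resize(c,(400,300 if n=="scene" else 400),interpolation=cv2.INTER_CUBIC))
im[0]=cv2.copyMakeBorder(im[0],0,100,0,0,cv2.BORDER_CONSTANT)
cv2.imwrite(f"pics/v{k}.png",np.hstack(im))
E
python3 look.py 2
```

```text
t 8.95 p [ 0.5878 -0.1821  0.0521] j [-0.487  0.471 -0.892 -0.662  0.386 -0.292] F [ 0.3 -0.1 -0.1] w 0.0855
R cols x,y,z: [[0.802, 0.002, -0.598], [0.008, 1.0, 0.013], [0.598, -0.015, 0.802]] lean 53.3
tool shift [ 0.0012  0.     -0.003 ] rows>= 0.1
```

View pics/v2.png

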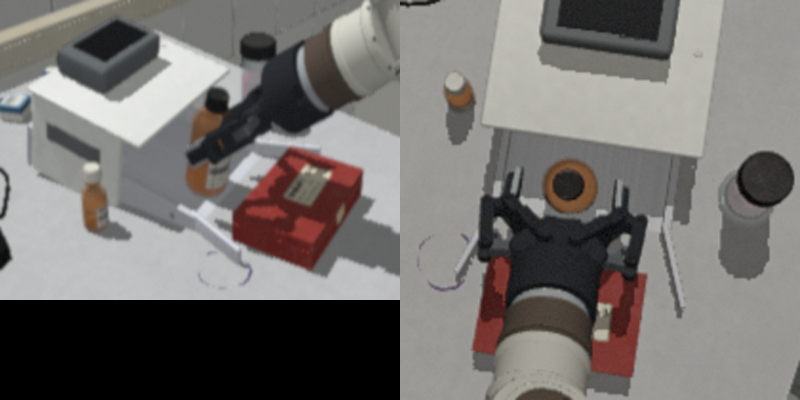

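Request:
arm_command:
  motion:
    - {"x": 0,"y": 0,"z": -0.002,"roll": 0,"fingers": 0.3}
    - {"x": 0,"y": 0,"z": 0,"roll": 0,"fingers": 0.3}
    - {"x": 0,"y": 0,"z": 0,"roll": 0,"fingers": 0.3}
    - {"x": 0,"y": 0,"z": 0,"roll": 0,"fingers": 0.3}
    - {"x": 0,"y": 0,"z": 0,"roll": 0,"fingers": 0.3}
    - {"x": 0,"y": 0,"z": 0,"roll": 0,"fingers": 0.3}

```text
clock: 9.55
eef_pos: [0.5865, -0.1826, 0.0575]
tool_rot: [0.006, 0.312, -0.002, 0.95]
ft_force: [-0.7, -0.6, -1.8]
grip_width: 0.0491
```

```bash
python3 look.py 3
```

```text
t 9.55 p [ 0.5865 -0.1826  0.0575] j [-0.49   0.458 -0.896 -0.657  0.389 -0.295] F [-0.7 -0.6 -1.8] w 0.0491
R cols x,y,z: [[0.805, 0.0, -0.594], [0.007, 1.0, 0.01], [0.594, -0.012, 0.805]] lean 53.6
tool shift [ 0.0054  0.0006 -0.0065] rows>= 0.2
```

View pics/v3.png

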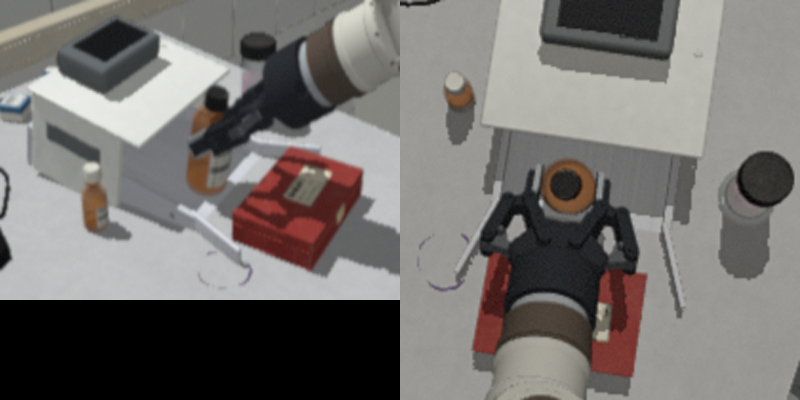

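Request:
arm_command:
  motion:
    - {"x": 0,"y": 0,"z": 0,"roll": 0,"fingers": 0.9}
    - {"x": 0,"y": 0,"z": 0,"roll": 0,"fingers": 0.9}
    - {"x": 0,"y": 0,"z": 0,"roll": 0,"fingers": 0.9}

```text
clock: 9.9
eef_pos: [0.5871, -0.1829, 0.0582]
tool_rot: [0.005, 0.311, -0.002, 0.95]
ft_force: [-0.1, 0.1, -0.0]
grip_width: 0.0766
```

```bash
sed -i 's/^to(.*/to([.590,-.182,.046])/' look.py; python3 look.py 4
```

```text
t 9.9 p [ 0.5871 -0.1829  0.0582] j [-0.491  0.458 -0.895 -0.659  0.39  -0.295] F [-0.1  0.1 -0. ] w 0.0766
R cols x,y,z: [[0.806, 0.0, -0.592], [0.006, 1.0, 0.009], [0.592, -0.011, 0.806]] lean 53.7
tool shift [ 0.0096  0.0008 -0.0082] rows>= 0.3
```

View pics/v4.png

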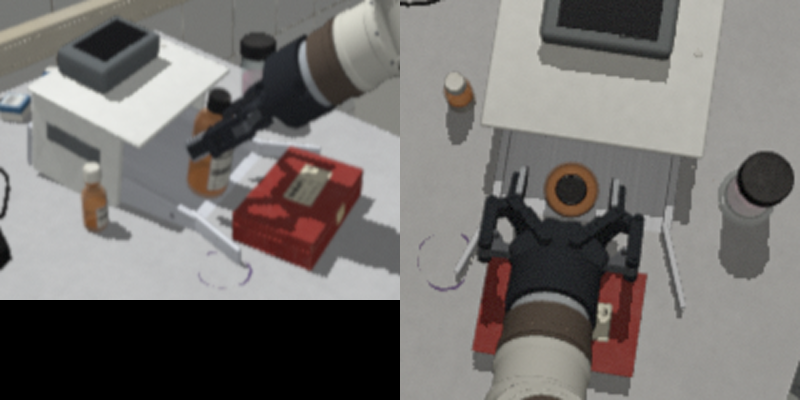

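Request:
arm_command:
  motion:
    - {"x": 0.006,"y": 0.0005,"z": -0.006,"roll": 0,"fingers": 0.9}
    - {"x": 0.006,"y": 0,"z": -0.006,"roll": 0,"fingers": 0.9}
    - {"x": 0,"y": 0,"z": 0,"roll": 0,"fingers": 0.9}

```text
clock: 10.25
eef_pos: [0.591, -0.1827, 0.0425]
tool_rot: [0.005, 0.31, -0.002, 0.951]
ft_force: [0.3, 0.5, -0.3]
grip_width: 0.0769
```

```bash
python3 -c "
from h import *
to([.589,-.182,.042])"
```

```text
t 10.25 p [ 0.591  -0.1827  0.0425] j [-0.486  0.512 -0.897 -0.719  0.387 -0.292] F [ 0.3  0.5 -0.3] w 0.0769
R cols x,y,z: [[0.808, -0.0, -0.589], [0.006, 1.0, 0.008], [0.589, -0.01, 0.808]] lean 53.9
tool shift [-0.0013  0.0007 -0.0016] rows>= 0.1
```

Request:
arm_command:
  motion:
    - {"x": -0.002,"y": 0,"z": -0.001,"roll": 0,"fingers": 0.3}
    - {"x": 0,"y": 0,"z": 0,"roll": 0,"fingers": 0.3}
    - {"x": 0,"y": 0,"z": 0,"roll": 0,"fingers": 0.3}
    - {"x": 0,"y": 0,"z": 0,"roll": 0,"fingers": 0.3}
    - {"x": 0,"y": 0,"z": 0,"roll": 0,"fingers": 0.3}

```text
clock: 10.67
eef_pos: [0.5882, -0.1829, 0.043]
tool_rot: [0.005, 0.31, -0.002, 0.951]
ft_force: [1.3, -0.0, -1.4]
grip_width: 0.0493
```

```bash
python3 look.py 5
```

```text
t 10.67 p [ 0.5882 -0.1829  0.043 ] j [-0.489  0.508 -0.902 -0.718  0.388 -0.294] F [ 1.3 -0.  -1.4] w 0.0493
R cols x,y,z: [[0.807, -0.001, -0.59], [0.006, 1.0, 0.008], [0.59, -0.01, 0.807]] lean 53.8
tool shift [-0.0004  0.0009  0.0035] rows>= 0.1
```

View pics/v5.png

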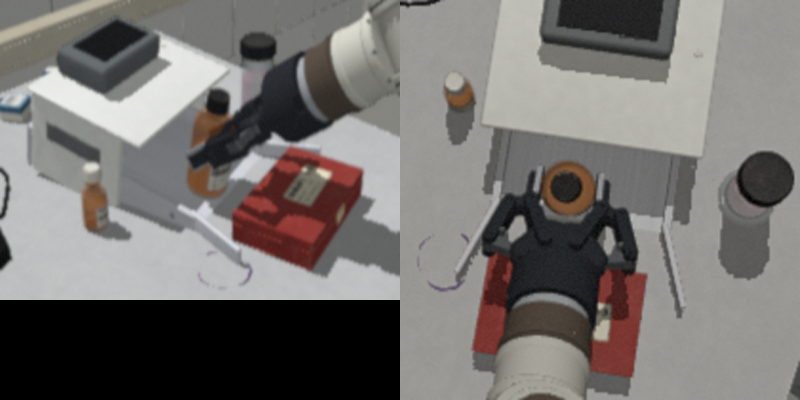

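Request:
arm_command:
  motion:
    - {"x": -0.012,"y": 0,"z": 0.008,"roll": 0,"fingers": 0.3}
    - {"x": -0.02,"y": 0,"z": 0.013,"roll": 0,"fingers": 0.3}
    - {"x": -0.02,"y": 0,"z": 0.013,"roll": 0,"fingers": 0.3}
    - {"x": -0.02,"y": 0,"z": 0.013,"roll": 0,"fingers": 0.3}

```text
clock: 11.1
eef_pos: [0.5538, -0.1807, 0.1168]
tool_rot: [0.008, 0.318, -0.0, 0.948]
ft_force: [0.5, 0.3, -2.6]
grip_width: 0.0492
```

```bash
sed -i 's/^to(.*/to([.53,-.04,.12])/' look.py; python3 look.py 6
```

```text
t 11.1 p [ 0.5538 -0.1807  0.1168] j [-0.529  0.238 -0.908 -0.425  0.419 -0.324] F [ 0.5  0.3 -2.6] w 0.0492
R cols x,y,z: [[0.798, 0.005, -0.603], [0.006, 1.0, 0.016], [0.603, -0.016, 0.798]] lean 52.9
tool shift [-0.0202  0.1406 -0.014 ] rows>= 3.4
```

View pics/v6.png

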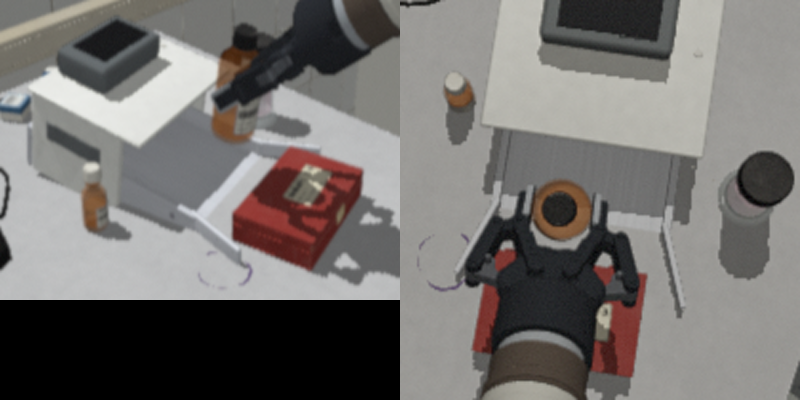

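Request:
arm_command:
  motion:
    - {"x": -0.006,"y": 0.025,"z": -0.006,"roll": 0,"fingers": 0.3}
    - {"x": -0.006,"y": 0.035,"z": -0.006,"roll": 0,"fingers": 0.3}
    - {"x": -0.006,"y": 0.035,"z": -0.006,"roll": 0,"fingers": 0.3}
    - {"x": -0.006,"y": 0.035,"z": -0.006,"roll": 0,"fingers": 0.3}
    - {"x": 0,"y": 0.02,"z": 0,"roll": 0,"fingers": 0.3}

```text
clock: 11.62
eef_pos: [0.533, -0.0365, 0.1236]
tool_rot: [0.006, 0.311, -0.008, 0.95]
ft_force: [0.7, 0.2, -2.4]
grip_width: 0.0495
```

```bash
python3 -c "
from h import *
to([.508,-.035,.07])"
```

```text
t 11.62 p [ 0.533  -0.0365  0.1236] j [-0.113  0.14  -1.086 -0.591  0.08  -0.05 ] F [ 0.7  0.2 -2.4] w 0.0495
R cols x,y,z: [[0.806, -0.012, -0.592], [0.02, 1.0, 0.007], [0.592, -0.017, 0.806]] lean 53.7
tool shift [ 0.0116  0.0006 -0.0581] rows>= 1.4
```

Request:
arm_command:
  motion:
    - {"x": 0.004,"y": 0,"z": -0.015,"roll": 0,"fingers": 0.3}
    - {"x": 0.004,"y": 0,"z": -0.015,"roll": 0,"fingers": 0.3}
    - {"x": 0.004,"y": 0,"z": -0.015,"roll": 0,"fingers": 0.3}

```text
clock: 11.87
eef_pos: [0.54, -0.031, 0.0916]
tool_rot: [0.005, 0.322, -0.001, 0.947]
ft_force: [-0.5, -0.1, -1.1]
grip_width: 0.0495
```

```bash
python3 -c "
from h import *
to([.508,-.035,.07])"
```

```text
t 11.87 p [ 0.54   -0.031   0.0916] j [-0.105  0.255 -1.087 -0.684  0.085 -0.054] F [-0.5 -0.1 -1.1] w 0.0495
R cols x,y,z: [[0.793, 0.002, -0.61], [0.005, 1.0, 0.009], [0.61, -0.01, 0.793]] lean 52.4
tool shift [-0.0122 -0.0044 -0.0367] rows>= 0.9
```

Request:
arm_command:
  motion:
    - {"x": -0.018,"y": 0,"z": -0.024,"roll": 0,"fingers": 0.3}
    - {"x": -0.018,"y": 0,"z": -0.024,"roll": 0,"fingers": 0.3}
    - {"x": -0.018,"y": 0,"z": -0.024,"roll": 0,"fingers": 0.3}

```text
clock: 12.12
eef_pos: [0.5051, -0.0365, 0.0891]
tool_rot: [0.007, 0.361, 0.006, 0.933]
ft_force: [0.1, -0.3, -2.7]
grip_width: 0.0493
```

```bash
python3 -c "
from h import *
to([.508,-.035,.07])"
```

```text
t 12.12 p [ 0.5051 -0.0365  0.0891] j [-0.147  0.147 -1.087 -0.489  0.126 -0.091] F [ 0.1 -0.3 -2.7] w 0.0493
R cols x,y,z: [[0.74, 0.017, -0.672], [-0.007, 1.0, 0.018], [0.673, -0.008, 0.74]] lean 47.7
tool shift [ 0.0151  0.0011 -0.0122] rows>= 0.5
```

Request:
arm_command:
  motion:
    - {"x": 0.007,"y": 0,"z": -0.011,"roll": 0,"fingers": 0.3}
    - {"x": 0.007,"y": 0,"z": -0.011,"roll": 0,"fingers": 0.3}
    - {"x": 0.007,"y": 0,"z": -0.011,"roll": 0,"fingers": 0.3}

```text
clock: 12.37
eef_pos: [0.5133, -0.0387, 0.0583]
tool_rot: [0.007, 0.368, 0.008, 0.93]
ft_force: [-0.4, 1.1, -2.9]
grip_width: 0.0496
```

```bash
sed -i 's/^to(.*/to([.508,-.035,.04])/' look.py; python3 look.py 7
```

```text
t 12.37 p [ 0.5133 -0.0387  0.0583] j [-0.152  0.267 -1.087 -0.592  0.13  -0.097] F [-0.4  1.1 -2.9] w 0.0496
R cols x,y,z: [[0.729, 0.02, -0.684], [-0.009, 1.0, 0.019], [0.685, -0.008, 0.729]] lean 46.8
tool shift [ 0.0087  0.0034 -0.017 ] rows>= 0.5
```

View pics/v7.png

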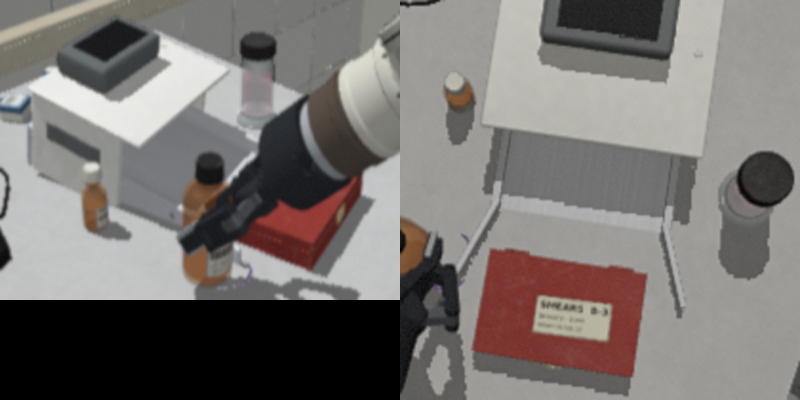

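Request:
arm_command:
  motion:
    - {"x": 0.003,"y": 0.005,"z": -0.009,"roll": 0,"fingers": 0.3}
    - {"x": 0.003,"y": 0.005,"z": -0.006,"roll": 0,"fingers": 0.3}

```text
clock: 12.63
eef_pos: [0.5144, -0.0299, 0.0436]
tool_rot: [0.008, 0.375, 0.008, 0.927]
ft_force: [0.1, -0.3, -2.2]
grip_width: 0.0493
```

Request:
arm_command:
  motion:
    - {"x": 0.002,"y": 0,"z": -0.003,"roll": 0,"fingers": 0.3}

```text
clock: 12.72
eef_pos: [0.5149, -0.0293, 0.0398]
tool_rot: [0.008, 0.377, 0.009, 0.926]
ft_force: [-0.1, 0.1, -1.1]
grip_width: 0.0494
```

Request:
arm_command:
  motion:
    - {"x": 0.001,"y": 0,"z": -0.002,"roll": 0,"fingers": 0.3}

```text
clock: 12.8
eef_pos: [0.5151, -0.0289, 0.0375]
tool_rot: [0.008, 0.377, 0.009, 0.926]
ft_force: [-7.7, -1.0, 17.0]
grip_width: 0.0492
```

Request:
arm_command:
  motion:
    - {"x": 0.001,"y": 0,"z": -0.001,"roll": 0,"fingers": 0.3}

```text
clock: 12.88
eef_pos: [0.5163, -0.0289, 0.0377]
tool_rot: [0.008, 0.376, 0.009, 0.927]
ft_force: [-18.2, -1.7, 26.9]
grip_width: 0.049
```

Request:
arm_command:
  motion:
    - {"x": -0.002,"y": 0,"z": 0.0003,"roll": 0,"fingers": 0.3}

```text
clock: 12.97
eef_pos: [0.5158, -0.029, 0.0398]
tool_rot: [0.008, 0.375, 0.009, 0.927]
ft_force: [-0.1, 0.3, -1.3]
grip_width: 0.0491
```

Request:
arm_command:
  motion:
    - {"x": 0,"y": 0,"z": 0,"roll": 0,"fingers": 0.6}
    - {"x": 0,"y": 0,"z": 0,"roll": 0,"fingers": 0.9}
    - {"x": 0,"y": 0,"z": 0,"roll": 0,"fingers": 1}
    - {"x": 0,"y": 0,"z": 0,"roll": 0,"fingers": 1}

```text
clock: 13.3
eef_pos: [0.5179, -0.0292, 0.0424]
tool_rot: [0.007, 0.373, 0.009, 0.928]
ft_force: [-0.7, -1.1, 0.2]
grip_width: 0.0842
```

```bash
sed -i 's/\[130:340,190:400\]/[130:340,150:360]/' look.py; python3 look.py 8
```

```text
t 13.3 p [ 0.5179 -0.0292  0.0424] j [-0.12   0.327 -1.086 -0.644  0.109 -0.077] F [-0.7 -1.1  0.2] w 0.0842
R cols x,y,z: [[0.722, 0.023, -0.691], [-0.012, 1.0, 0.02], [0.691, -0.007, 0.722]] lean 46.3
tool shift [-0.0056 -0.0057 -0.0086] rows>= 0.3
```

View pics/v8.png

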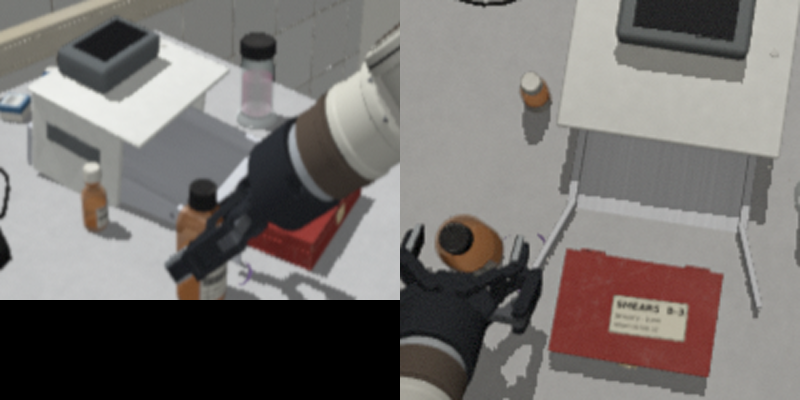

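Request:
arm_command:
  motion:
    - {"x": -0.014,"y": 0,"z": 0.0145,"roll": 0,"fingers": 1}
    - {"x": -0.021,"y": 0,"z": 0.0217,"roll": 0,"fingers": 1}
    - {"x": -0.021,"y": 0,"z": 0.0217,"roll": 0,"fingers": 1}
    - {"x": -0.021,"y": 0,"z": 0.0217,"roll": 0,"fingers": 1}
    - {"x": -0.021,"y": 0,"z": 0.0217,"roll": 0,"fingers": 1}

```text
clock: 13.82
eef_pos: [0.5102, -0.0313, 0.1739]
tool_rot: [0.009, 0.387, 0.01, 0.922]
ft_force: [1.2, -0.9, -0.3]
grip_width: 0.0855
```

```bash
sed -i 's/^to(.*/to([.40,-.19,.15])/' look.py; python3 look.py 9
```

```text
t 13.82 p [ 0.5102 -0.0313  0.1739] j [-0.13  -0.114 -0.888  0.027  0.116 -0.084] F [ 1.2 -0.9 -0.3] w 0.0855
R cols x,y,z: [[0.701, 0.025, -0.713], [-0.011, 1.0, 0.024], [0.713, -0.009, 0.701]] lean 44.5
tool shift [-0.0642 -0.158  -0.0939] rows>= 4.7
```

View pics/v9.png

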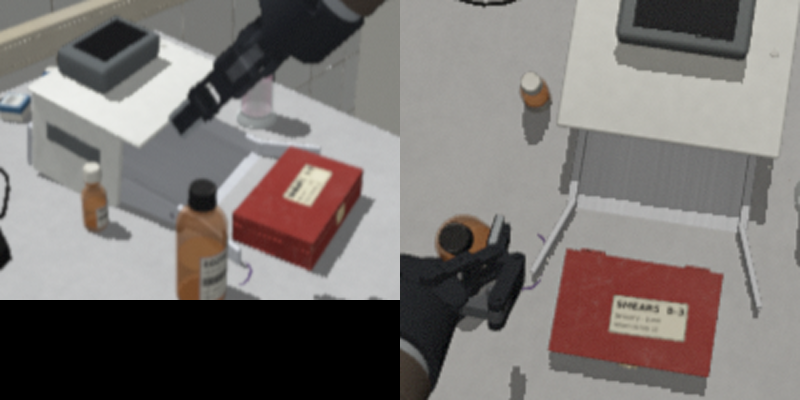

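```bash
cat > f2.py <<'E'
from kin import *
p=fit().x
def ik(pos,xd,g):
    f=lambda j:np.r_[(fk(p,j)[0]-pos),.3*(fk(p,j)[1].apply([1,0,0])-xd)]
    return least_squares(f,g).x
for t in [(.37,-.19,.10),(.385,-.19,.05),(.385,-.19,.012),(.395,-.19,.012),(.395,-.16,.012),(.395,-.22,.012)]:
    for l in (38,41,44): 
        a=np.radians(l);print(t,l,ik(np.array(t),np.array([np.sin(a),0.03,-np.cos(a)]),J[-1,:5]).round(3)[1:3])
E
python3 f2.py
```

```text
(0.37, -0.19, 0.1) 38 [-0.044 -0.953]
(0.37, -0.19, 0.1) 41 [-0.035 -0.993]
(0.37, -0.19, 0.1) 44 [-0.02  -1.032]
(0.385, -0.19, 0.05) 38 [ 0.124 -1.01 ]
(0.385, -0.19, 0.05) 41 [ 0.147 -1.05 ]
(0.385, -0.19, 0.05) 44 [ 0.179 -1.089]
(0.385, -0.19, 0.012) 38 [ 0.26  -1.054]
(0.385, -0.19, 0.012) 41 [ 0.295 -1.093]
(0.385, -0.19, 0.012) 44 [ 0.341 -1.13 ]
(0.395, -0.19, 0.012) 38 [ 0.269 -1.04 ]
(0.395, -0.19, 0.012) 41 [ 0.303 -1.079]
(0.395, -0.19, 0.012) 44 [ 0.347 -1.117]
(0.395, -0.16, 0.012) 38 [ 0.251 -1.096]
(0.395, -0.16, 0.012) 41 [ 0.292 -1.139]
(0.395, -0.16, 0.012) 44 [ 0.347 -1.18 ]
(0.395, -0.22, 0.012) 38 [ 0.29  -0.981]
(0.395, -0.22, 0.012) 41 [ 0.319 -1.017]
(0.395, -0.22, 0.012) 44 [ 0.356 -1.051]
```

Request:
arm_command:
  motion:
    - {"x": -0.01,"y": -0.03,"z": -0.02,"roll": 0.05,"fingers": 0.5}
    - {"x": -0.01,"y": -0.03,"z": -0.02,"roll": 0,"fingers": 0.5}
    - {"x": -0.01,"y": -0.027,"z": -0.025,"roll": 0,"fingers": 0.5}
    - {"x": -0.007,"y": -0.025,"z": -0.028,"roll": 0,"fingers": 0.5}
    - {"x": -0.007,"y": -0.025,"z": -0.028,"roll": 0,"fingers": 0.5}
    - {"x": -0.005,"y": -0.02,"z": -0.025,"roll": 0,"fingers": 0.5}

```text
clock: 14.42
eef_pos: [0.3837, -0.1818, 0.1118]
tool_rot: [0.022, 0.367, 0.009, 0.93]
ft_force: [0.9, -0.8, -1.0]
grip_width: 0.0424
```

```bash
sed -i 's/^to(.*/to([.39,-.188,.05])/' look.py;sed -i 's/\[130:340,150:360\]/[160:370,190:400]/' look.py; python3 look.py 10
```

```text
t 14.42 p [ 0.3837 -0.1818  0.1118] j [-0.87  -0.03  -1.054 -0.034  0.619 -0.661] F [ 0.9 -0.8 -1. ] w 0.0424
R cols x,y,z: [[0.731, 0.033, -0.681], [-0.001, 0.999, 0.047], [0.682, -0.033, 0.73]] lean 47.0
tool shift [ 0.0465 -0.0091 -0.0406] rows>= 1.5
```

View pics/v10.png

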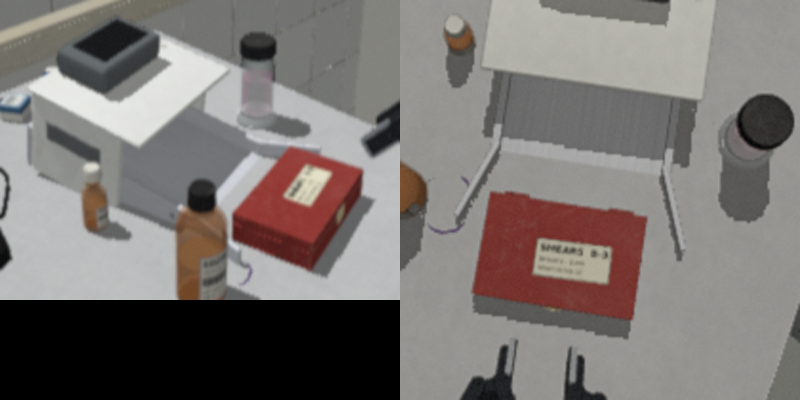

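```bash
python3 -c "
from h import *
for z in (.11,.12,.13):print(z,ray('top',(248.8,339.5),z).round(4),ray('top',(281.9,343.7),z).round(4))"
```

```text
0.11 [ 0.3805 -0.1588  0.11  ] [ 0.3804 -0.2112  0.11  ]
0.12 [ 0.3809 -0.1593  0.12  ] [ 0.3808 -0.2111  0.12  ]
0.13 [ 0.3812 -0.1598  0.13  ] [ 0.3812 -0.211   0.13  ]
```

Request:
arm_command:
  motion:
    - {"x": 0.021,"y": -0.003,"z": -0.018,"roll": 0.03,"fingers": 0.5}
    - {"x": 0.021,"y": -0.003,"z": -0.018,"roll": 0,"fingers": 0.5}
    - {"x": 0.019,"y": -0.003,"z": -0.018,"roll": 0,"fingers": 0.5}

```text
clock: 14.77
eef_pos: [0.3979, -0.208, 0.04]
tool_rot: [0.038, 0.368, -0.001, 0.929]
ft_force: [1.0, 0.1, 0.1]
grip_width: 0.0428
```

```bash
sed -i 's/^to(.*/to([.395,-.187,.010])/' look.py; python3 look.py 11
```

```text
t 14.77 p [ 0.3979 -0.208   0.04  ] j [-0.885  0.282 -1.086 -0.37   0.62  -0.638] F [1.  0.1 0.1] w 0.0428
R cols x,y,z: [[0.729, 0.026, -0.684], [0.029, 0.997, 0.07], [0.684, -0.071, 0.726]] lean 46.9
tool shift [ 0.019   0.0187 -0.0253] rows>= 0.9
```

View pics/v11.png

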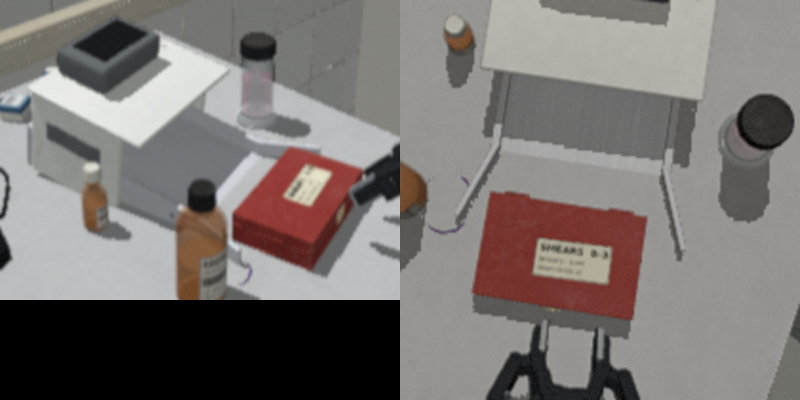

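Request:
arm_command:
  motion:
    - {"x": 0.004,"y": 0.018,"z": -0.01,"roll": 0,"fingers": 0.5}
    - {"x": 0.004,"y": 0.018,"z": -0.01,"roll": 0,"fingers": 0.5}

```text
clock: 15.03
eef_pos: [0.4, -0.187, 0.0264]
tool_rot: [0.049, 0.384, 0.014, 0.922]
ft_force: [0.7, 0.4, -0.6]
grip_width: 0.0425
```

```bash
python3 -c "
from h import *
to([.395,-.187,.01])"
```

```text
t 15.03 p [ 0.4    -0.187   0.0264] j [-0.837  0.304 -1.088 -0.363  0.601 -0.61 ] F [ 0.7  0.4 -0.6] w 0.0425
R cols x,y,z: [[0.705, 0.063, -0.706], [0.013, 0.995, 0.102], [0.709, -0.081, 0.701]] lean 45.1
tool shift [ 0.0081 -0.0017 -0.015 ] rows>= 0.4
```

Request:
arm_command:
  motion:
    - {"x": 0.003,"y": 0.003,"z": -0.009,"roll": 0,"fingers": 0.5}
    - {"x": 0.003,"y": 0.003,"z": -0.009,"roll": 0,"fingers": 0.5}

```text
clock: 15.2
eef_pos: [0.3981, -0.1858, 0.0167]
tool_rot: [0.048, 0.386, 0.021, 0.921]
ft_force: [-0.1, 0.4, 0.1]
grip_width: 0.0428
```

```bash
python3 look.py 12
```

```text
t 15.2 p [ 0.3981 -0.1858  0.0167] j [-0.845  0.339 -1.087 -0.379  0.612 -0.634] F [-0.1  0.4  0.1] w 0.0428
R cols x,y,z: [[0.701, 0.075, -0.709], [-0.001, 0.995, 0.105], [0.713, -0.072, 0.698]] lean 44.9
tool shift [ 0.0025 -0.0019 -0.0068] rows>= 0.2
```

View pics/v12.png

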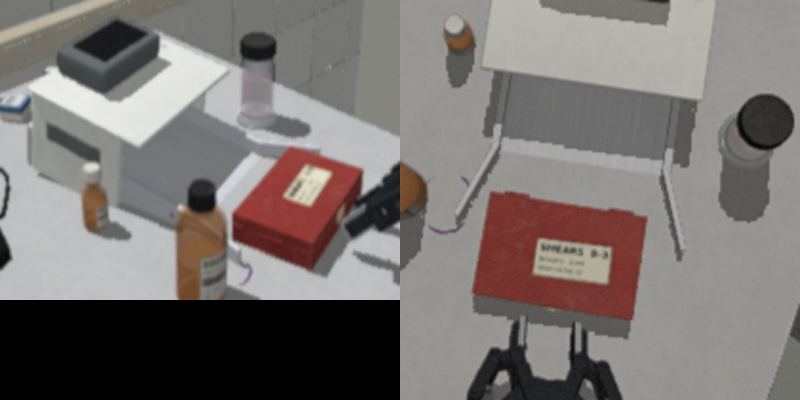

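Request:
arm_command:
  motion:
    - {"x": 0.008,"y": 0,"z": 0,"roll": 0,"fingers": 0.5}
    - {"x": 0.008,"y": 0,"z": 0.006,"roll": 0,"fingers": 0.5}
    - {"x": 0.008,"y": 0,"z": 0.008,"roll": 0,"fingers": 0.5}

```text
clock: 15.55
eef_pos: [0.4231, -0.1859, 0.0104]
tool_rot: [0.049, 0.386, 0.018, 0.921]
ft_force: [-2.1, -0.5, -0.7]
grip_width: 0.0424
```

```bash
python3 look.py 13
```

```text
t 15.55 p [ 0.4231 -0.1859  0.0104] j [-0.778  0.381 -1.063 -0.438  0.573 -0.56 ] F [-2.1 -0.5 -0.7] w 0.0424
R cols x,y,z: [[0.701, 0.07, -0.71], [0.005, 0.995, 0.104], [0.713, -0.076, 0.697]] lean 44.8
tool shift [-0.0194 -0.0013 -0.0202] rows>= 0.7
```

View pics/v13.png

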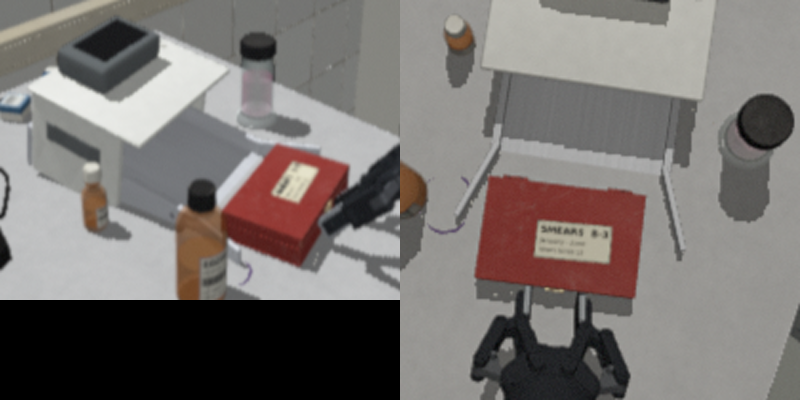

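Request:
arm_command:
  motion:
    - {"x": 0.01,"y": 0,"z": 0.01,"roll": 0,"fingers": 0.5}
    - {"x": 0.01,"y": 0,"z": 0.01,"roll": 0,"fingers": 0.5}
    - {"x": 0.01,"y": 0,"z": 0.01,"roll": 0,"fingers": 0.5}
    - {"x": 0.01,"y": 0,"z": 0.01,"roll": 0,"fingers": 0.5}

```text
clock: 15.98
eef_pos: [0.463, -0.1872, 0.006]
tool_rot: [0.052, 0.397, 0.006, 0.916]
ft_force: [-12.5, -1.1, 15.4]
grip_width: 0.0427
```

```bash
python3 look.py 14
```

```text
t 15.98 p [ 0.463  -0.1872  0.006 ] j [-0.673  0.404 -0.996 -0.435  0.487 -0.447] F [-12.5  -1.1  15.4] w 0.0427
R cols x,y,z: [[0.685, 0.053, -0.727], [0.03, 0.994, 0.101], [0.728, -0.091, 0.68]] lean 43.4
tool shift [-0.0495 -0.0014 -0.0468] rows>= 1.6
```

View pics/v14.png

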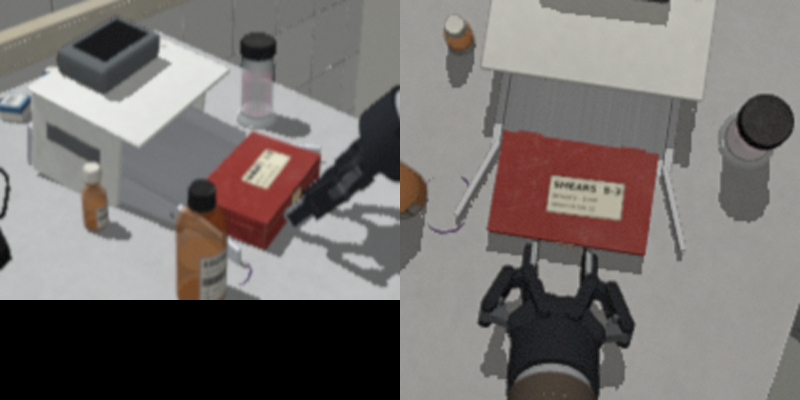

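Request:
arm_command:
  motion:
    - {"x": -0.005,"y": 0,"z": 0.004,"roll": 0,"fingers": 0.5}

```text
clock: 16.17
eef_pos: [0.4669, -0.1883, 0.0142]
tool_rot: [0.051, 0.394, 0.009, 0.918]
ft_force: [-0.3, 0.1, 0.4]
grip_width: 0.0428
```

Request:
arm_command:
  motion:
    - {"x": 0.006,"y": 0,"z": 0.01,"roll": 0,"fingers": 0.5}
    - {"x": 0.006,"y": 0,"z": 0.01,"roll": 0,"fingers": 0.5}

```text
clock: 16.33
eef_pos: [0.4858, -0.1886, 0.0184]
tool_rot: [0.053, 0.396, 0.007, 0.917]
ft_force: [-2.6, -0.2, -2.0]
grip_width: 0.0425
```

```bash
python3 look.py 15
```

```text
t 16.33 p [ 0.4858 -0.1886  0.0184] j [-0.637  0.38  -0.944 -0.373  0.47  -0.414] F [-2.6 -0.2 -2. ] w 0.0425
R cols x,y,z: [[0.686, 0.056, -0.726], [0.029, 0.994, 0.104], [0.727, -0.092, 0.68]] lean 43.5
tool shift [-0.0561 -0.0019 -0.0719] rows>= 2.2
```

View pics/v15.png

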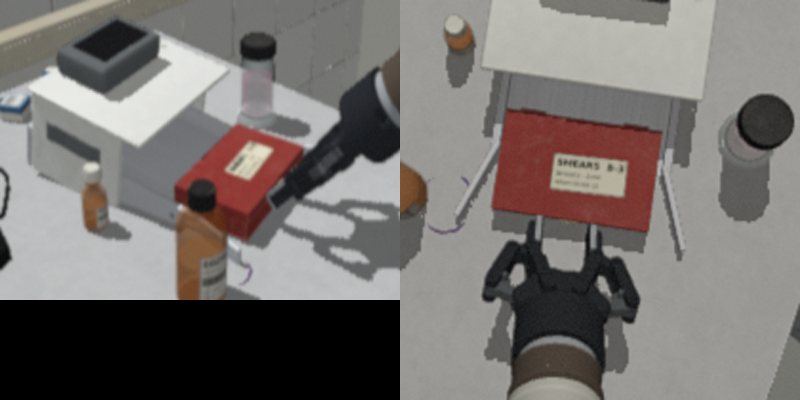

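Request:
arm_command:
  motion:
    - {"x": 0.011,"y": 0,"z": 0.006,"roll": 0,"fingers": 0.5}
    - {"x": 0.011,"y": 0,"z": 0.006,"roll": 0,"fingers": 0.5}

```text
clock: 16.6
eef_pos: [0.5116, -0.1885, 0.0124]
tool_rot: [0.052, 0.394, 0.008, 0.917]
ft_force: [-4.3, -0.0, 3.4]
grip_width: 0.043
```

```bash
python3 look.py 16
```

```text
t 16.6 p [ 0.5116 -0.1885  0.0124] j [-0.596  0.422 -0.903 -0.394  0.447 -0.379] F [-4.3 -0.   3.4] w 0.043
R cols x,y,z: [[0.689, 0.056, -0.723], [0.026, 0.994, 0.102], [0.725, -0.089, 0.683]] lean 43.7
tool shift [-0.0785 -0.0018 -0.0862] rows>= 2.8
```

View pics/v16.png

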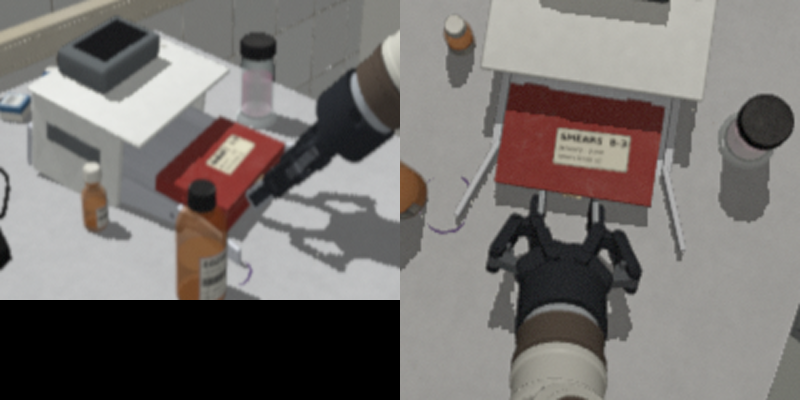

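Request:
arm_command:
  motion:
    - {"x": 0.008,"y": 0,"z": 0.0095,"roll": 0,"fingers": 0.5}
    - {"x": 0.008,"y": 0,"z": 0.0095,"roll": 0,"fingers": 0.5}
    - {"x": 0.008,"y": 0,"z": 0.0095,"roll": 0,"fingers": 0.5}

```text
clock: 16.95
eef_pos: [0.5455, -0.1878, 0.0108]
tool_rot: [0.054, 0.399, 0.008, 0.916]
ft_force: [-7.6, -1.0, 3.6]
grip_width: 0.0427
```

```bash
python3 look.py 17
```

```text
t 16.95 p [ 0.5455 -0.1878  0.0108] j [-0.545  0.449 -0.829 -0.356  0.415 -0.335] F [-7.6 -1.   3.6] w 0.0427
R cols x,y,z: [[0.682, 0.058, -0.729], [0.028, 0.994, 0.105], [0.731, -0.091, 0.677]] lean 43.2
tool shift [-0.102  -0.0034 -0.1106] rows>= 3.6
```

View pics/v17.png

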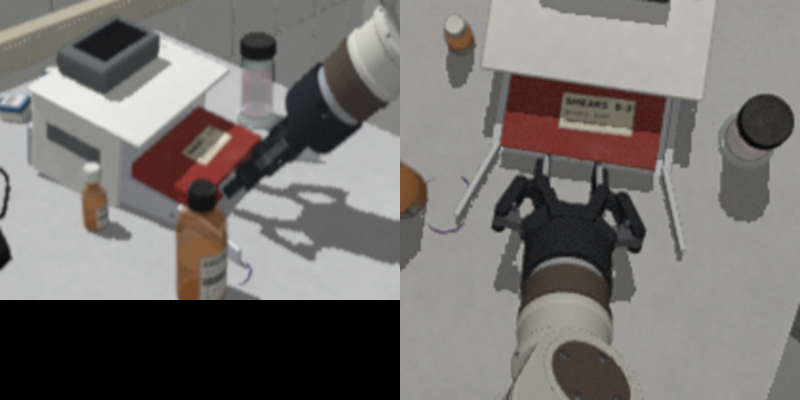

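Request:
arm_command:
  motion:
    - {"x": 0.006,"y": 0,"z": 0.011,"roll": 0,"fingers": 0.5}
    - {"x": 0.006,"y": 0,"z": 0.011,"roll": 0,"fingers": 0.5}
    - {"x": 0.006,"y": 0,"z": 0.011,"roll": 0,"fingers": 0.5}

```text
clock: 17.3
eef_pos: [0.5785, -0.1877, 0.0169]
tool_rot: [0.055, 0.402, 0.009, 0.914]
ft_force: [-2.4, 0.4, -2.3]
grip_width: 0.0426
```

```bash
python3 look.py 18
```

```text
t 17.3 p [ 0.5785 -0.1877  0.0169] j [-0.505  0.458 -0.749 -0.29   0.391 -0.301] F [-2.4  0.4 -2.3] w 0.0426
R cols x,y,z: [[0.676, 0.061, -0.734], [0.028, 0.994, 0.109], [0.736, -0.094, 0.67]] lean 42.8
tool shift [-0.119  -0.0052 -0.1398] rows>= 4.4
```

View pics/v18.png

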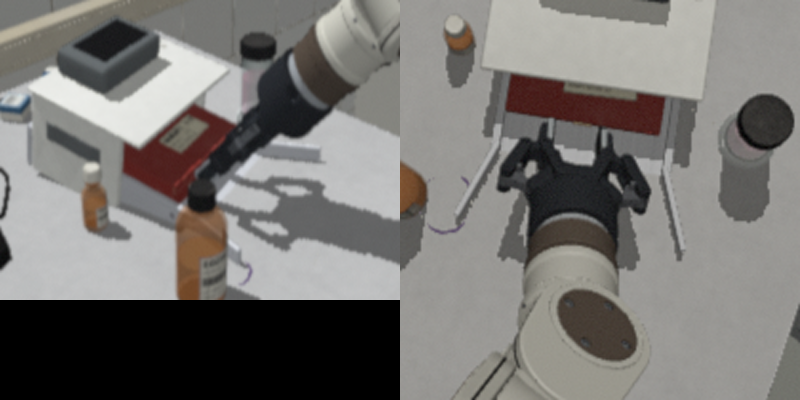

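Request:
arm_command:
  motion:
    - {"x": 0.007,"y": 0,"z": 0.01,"roll": 0,"fingers": 0.5}
    - {"x": 0.007,"y": 0,"z": 0.01,"roll": 0,"fingers": 0.5}
    - {"x": 0.007,"y": 0,"z": 0.01,"roll": 0,"fingers": 0.5}

```text
clock: 17.65
eef_pos: [0.6123, -0.1883, 0.021]
tool_rot: [0.056, 0.403, 0.009, 0.913]
ft_force: [-8.0, -0.4, 4.1]
grip_width: 0.0427
```

```bash
python3 look.py 19
```

```text
t 17.65 p [ 0.6123 -0.1883  0.021 ] j [-0.47   0.48  -0.67  -0.241  0.37  -0.271] F [-8.  -0.4  4.1] w 0.0427
R cols x,y,z: [[0.674, 0.063, -0.736], [0.028, 0.993, 0.11], [0.738, -0.095, 0.668]] lean 42.6
tool shift [-0.1384 -0.006  -0.1678] rows>= 5.2
```

View pics/v19.png

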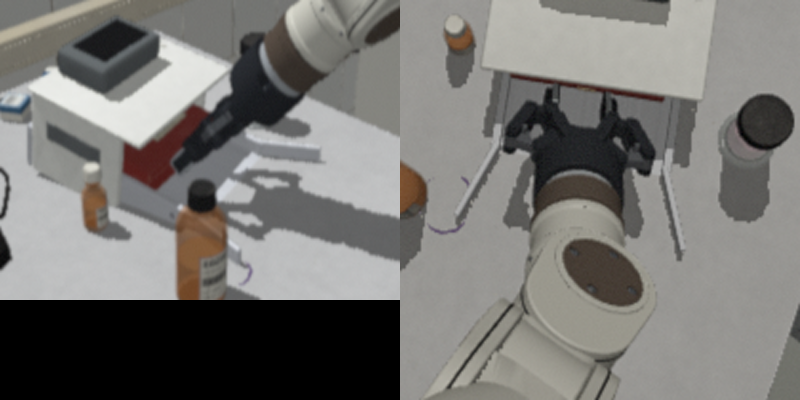

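Request:
arm_command:
  motion:
    - {"x": 0.003,"y": 0,"z": 0.0055,"roll": 0,"fingers": 0.5}
    - {"x": 0.003,"y": 0,"z": 0.0055,"roll": 0,"fingers": 0.5}

```text
clock: 17.92
eef_pos: [0.6241, -0.1887, 0.0236]
tool_rot: [0.056, 0.404, 0.01, 0.913]
ft_force: [-8.4, -0.9, 3.8]
grip_width: 0.0427
```

```bash
python3 -c "
from h import *
st()"
```

```text
t 17.92 p [ 0.6241 -0.1887  0.0236] j [-0.46   0.486 -0.641 -0.22   0.364 -0.263] F [-8.4 -0.9  3.8] w 0.0427
R cols x,y,z: [[0.674, 0.063, -0.736], [0.027, 0.994, 0.11], [0.738, -0.095, 0.668]] lean 42.6
```

Request:
arm_command:
  motion:
    - {"x": 0.0005,"y": 0,"z": 0.0045,"roll": 0,"fingers": 0.5}

```text
clock: 18.0
eef_pos: [0.6264, -0.1889, 0.0248]
tool_rot: [0.057, 0.405, 0.009, 0.912]
ft_force: [-4.3, -1.0, -2.8]
grip_width: 0.043
```

Request:
arm_command:
  motion:
    - {"x": 0.002,"y": 0,"z": 0.003,"roll": 0,"fingers": 0.5}

```text
clock: 18.08
eef_pos: [0.6282, -0.1889, 0.024]
tool_rot: [0.057, 0.407, 0.009, 0.912]
ft_force: [-17.5, -2.1, 10.7]
grip_width: 0.0425
```

```bash
python3 look.py 20
```

```text
t 18.08 p [ 0.6282 -0.1889  0.024 ] j [-0.455  0.487 -0.625 -0.2    0.358 -0.258] F [-17.5  -2.1  10.7] w 0.0425
R cols x,y,z: [[0.669, 0.063, -0.741], [0.03, 0.993, 0.112], [0.743, -0.097, 0.662]] lean 42.2
tool shift [-0.1454 -0.0067 -0.1827] rows>= 5.6
```

View pics/v20.png

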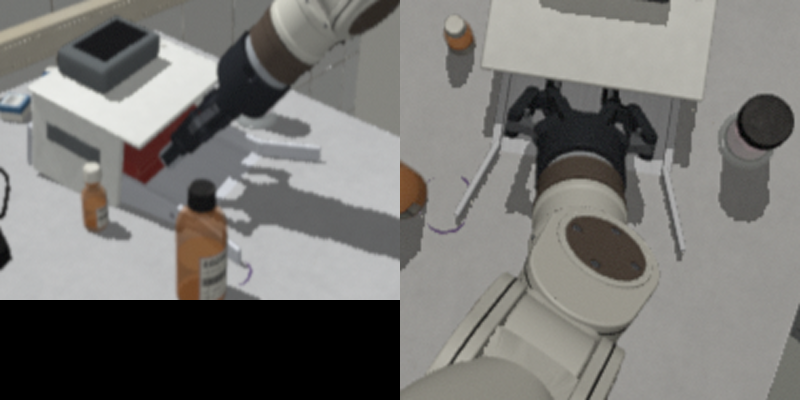

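Request:
arm_command:
  motion:
    - {"x": 0,"y": 0,"z": 0,"roll": 0,"fingers": 0.5}

```text
clock: 18.27
eef_pos: [0.6279, -0.1889, 0.0242]
tool_rot: [0.057, 0.407, 0.009, 0.912]
ft_force: [-1.7, 0.4, 0.9]
grip_width: 0.0427
```

Request:
arm_command:
  motion:
    - {"x": 0,"y": 0,"z": 0,"roll": 0,"fingers": 0.5}

```text
clock: 18.35
eef_pos: [0.6278, -0.189, 0.0243]
tool_rot: [0.057, 0.407, 0.009, 0.912]
ft_force: [-2.3, -0.8, -0.5]
grip_width: 0.0429
```

```bash
cat > zs.py <<'E'
import sys
from h import *
from workcell import camera
c=camera("scene")["frame"][170:270,170:330,::-1]
cv2.imwrite(f"pics/z{sys.argv[1]}.png",cv2.resize(c,(800,500),interpolation=cv2.INTER_CUBIC)); st()
E
python3 zs.py 1
```

```text
t 18.4 p [ 0.6278 -0.189   0.0242] j [-0.456  0.487 -0.626 -0.201  0.359 -0.259] F [-2.5  0.1  0. ] w 0.0425
R cols x,y,z: [[0.669, 0.063, -0.741], [0.03, 0.993, 0.112], [0.743, -0.097, 0.663]] lean 42.2
```

View pics/z1.png

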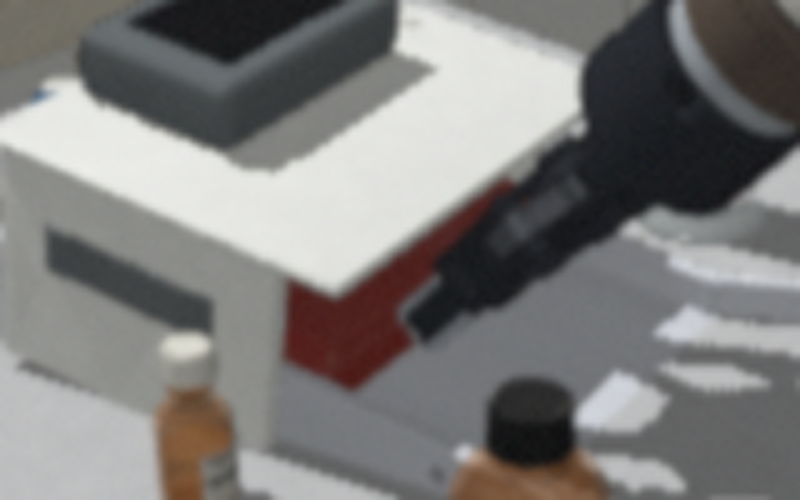

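```bash
cat >> h.py <<'E'
RP=np.array([.55315,-.19614,-.02687])
def deckpt(n,uv,h=0):
    # intersect ray with plane h above deck; returns s,y in ramp
    c=d[n];R=cv2.Rodrigues(c["rvec"])[0];C=-R.T@c["tvec"];v=R.T@np.linalg.solve(c["intrinsics"],[*uv,1])
    cy,sy=np.cos(RP[2]),np.sin(RP[2]);A=np.array([[cy,sy,0],[-sy,cy,0],[0,0,1]])
    C=A@(C-[RP[0],RP[1],0]);v=A@v
    B=np.array([[np.cos(S),0,np.sin(S)],[0,1,0],[-np.sin(S),0,np.cos(S)]]);C=B@C;v=B@v
    q=C+v*(h-C[2])/v[2];return q.round(4)
E
python3 -c "
from h import *
def z(a): return (np.array(a)+.5)/5-.5+170
print('bottom corner',deckpt('scene',z([350,390])),'top corner? tip',deckpt('scene',z([425,345]),.01),'bridge corner',deckpt('scene',z([335,297]),.07))
P=np.array([.6278,-.189])-RP[:2];c,s=np.cos(RP[2]),np.sin(RP[2]);print(c*P[0]+s*P[1])"
```

```text
bottom corner [0.0874 0.061  0.    ] top corner? tip [0.0745 0.0295 0.01  ] bridge corner [0.0725 0.1005 0.07  ]
0.07443122437229907
```

```bash
python3 -c "
from h import *
def z(a): return (np.array(a)+.5)/5-.5+170
for a in [(350,390),(370,377),(390,362),(408,347),(290,357)]: print(a,deckpt('scene',z(a)),deckpt('scene',z(a),.016))
import cv2
im=cv2.imread('pics/z1.png')[240:440,270:470];cv2.imwrite('pics/z1b.png',cv2.resize(im,(600,600)))"
```

```text
(350, 390) [0.0874 0.061  0.    ] [0.0758 0.0797 0.016 ]
(370, 377) [0.0862 0.049  0.    ] [0.0747 0.068  0.016 ]
(390, 362) [0.0858 0.0357 0.    ] [0.0743 0.0551 0.016 ]
(408, 347) [0.0861 0.0225 0.    ] [0.0745 0.0424 0.016 ]
(290, 357) [0.1179 0.0582 0.    ] [0.1054 0.0769 0.016 ]
```

View pics/z1b.png

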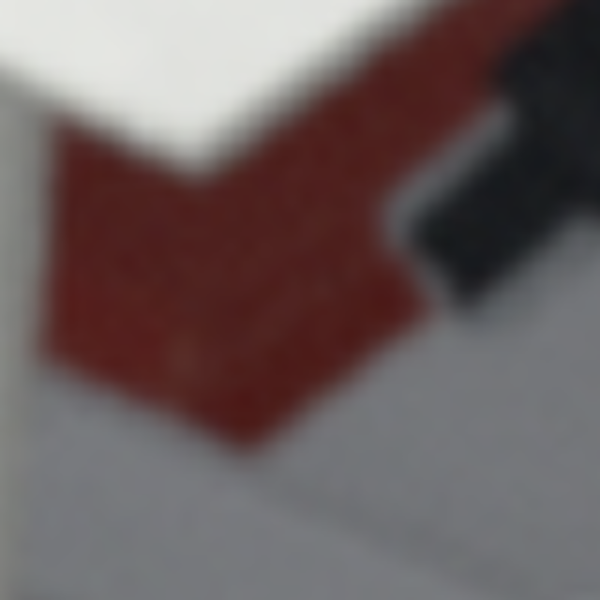

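Request:
arm_command:
  motion:
    - {"x": 0.0007,"y": 0,"z": 0.0016,"roll": 0,"fingers": 0.5}

```text
clock: 18.48
eef_pos: [0.6282, -0.189, 0.024]
tool_rot: [0.058, 0.408, 0.009, 0.911]
ft_force: [-14.6, -1.2, 7.4]
grip_width: 0.0428
```

Request:
arm_command:
  motion:
    - {"x": 0.0007,"y": 0,"z": 0.0016,"roll": 0,"fingers": 0.5}

```text
clock: 18.57
eef_pos: [0.6282, -0.1889, 0.0239]
tool_rot: [0.059, 0.409, 0.009, 0.911]
ft_force: [-15.3, -1.3, 9.2]
grip_width: 0.0424
```

Request:
arm_command:
  motion:
    - {"x": 0.0007,"y": 0,"z": 0.0016,"roll": 0,"fingers": 0.5}

```text
clock: 18.65
eef_pos: [0.6281, -0.1888, 0.0238]
tool_rot: [0.059, 0.41, 0.008, 0.91]
ft_force: [-10.8, -1.0, 5.5]
grip_width: 0.0426
```

Request:
arm_command:
  motion:
    - {"x": -0.004,"y": 0,"z": 0.0005,"roll": 0,"fingers": 0.5}

```text
clock: 18.73
eef_pos: [0.6256, -0.189, 0.0268]
tool_rot: [0.059, 0.41, 0.008, 0.91]
ft_force: [0.4, -0.6, -0.1]
grip_width: 0.0427
```

Request:
arm_command:
  motion:
    - {"x": 0,"y": 0,"z": 0.004,"roll": 0,"fingers": 0.5}

```text
clock: 18.82
eef_pos: [0.6272, -0.1891, 0.0286]
tool_rot: [0.06, 0.412, 0.008, 0.909]
ft_force: [-6.2, 0.8, -2.3]
grip_width: 0.0427
```

Request:
arm_command:
  motion:
    - {"x": 0,"y": 0,"z": 0.0025,"roll": 0,"fingers": 0.5}

```text
clock: 18.9
eef_pos: [0.6278, -0.1889, 0.0291]
tool_rot: [0.06, 0.413, 0.008, 0.909]
ft_force: [-5.6, -0.3, -2.6]
grip_width: 0.0425
```

Request:
arm_command:
  motion:
    - {"x": 0.0012,"y": 0,"z": 0.0022,"roll": 0,"fingers": 0.5}

```text
clock: 18.98
eef_pos: [0.6283, -0.1885, 0.028]
tool_rot: [0.061, 0.415, 0.008, 0.908]
ft_force: [-10.9, -0.9, 2.8]
grip_width: 0.0428
```

Request:
arm_command:
  motion:
    - {"x": 0.0012,"y": 0,"z": 0.0022,"roll": 0,"fingers": 0.5}

```text
clock: 19.07
eef_pos: [0.6286, -0.1884, 0.0275]
tool_rot: [0.062, 0.417, 0.008, 0.907]
ft_force: [-24.7, -3.5, 18.6]
grip_width: 0.0427
```

```bash
python3 zs.py 2
```

```text
t 19.12 p [ 0.6287 -0.1884  0.0277] j [-0.451  0.475 -0.602 -0.143  0.351 -0.252] F [-16.4  -1.5   8.3] w 0.043
R cols x,y,z: [[0.652, 0.066, -0.755], [0.037, 0.992, 0.119], [0.757, -0.106, 0.645]] lean 41.0
```

View pics/z2.png

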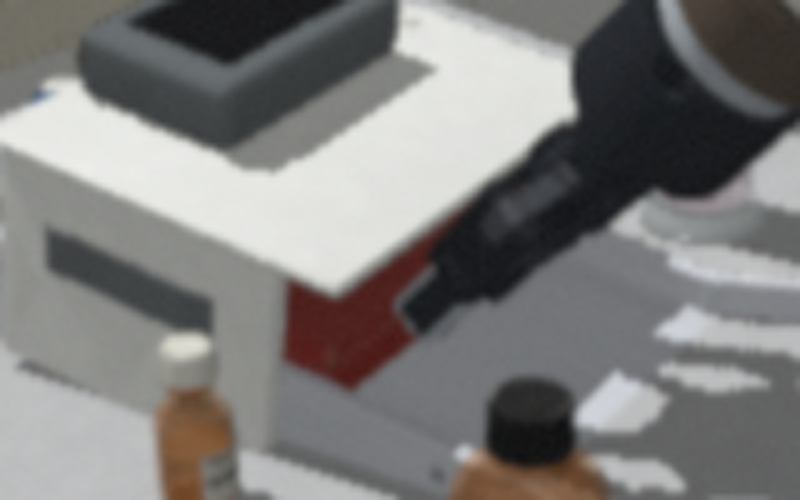

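Run:
```python
from h import *
from workcell import camera
for n in ("scene","top"):
    c=camera(n)["frame"][:,:,::-1]
    c=c[190:260,210:310] if n=="scene" else c[180:250,220:320]
    cv2.imwrite(f"pics/{n}z3.png",cv2.resize(c,(800,560),interpolation=cv2.INTER_CUBIC))
```

```text
(no output)
```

View pics/scenez3.png

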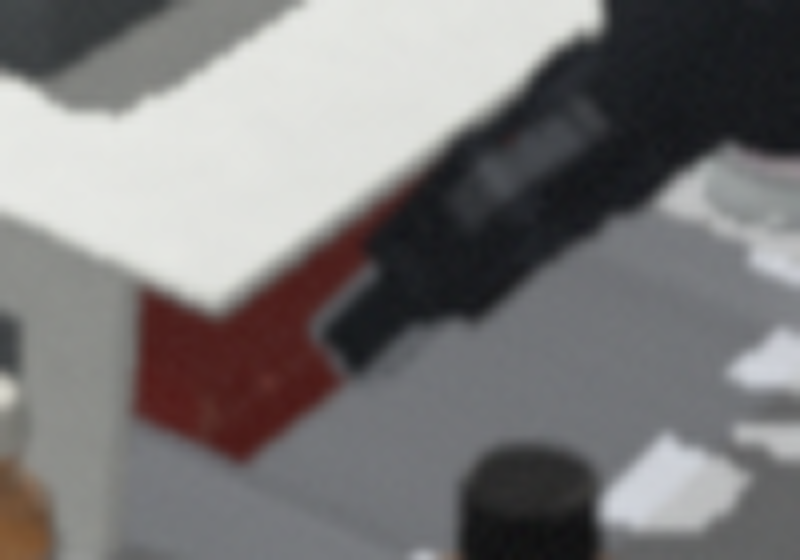

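View pics/topz3.png

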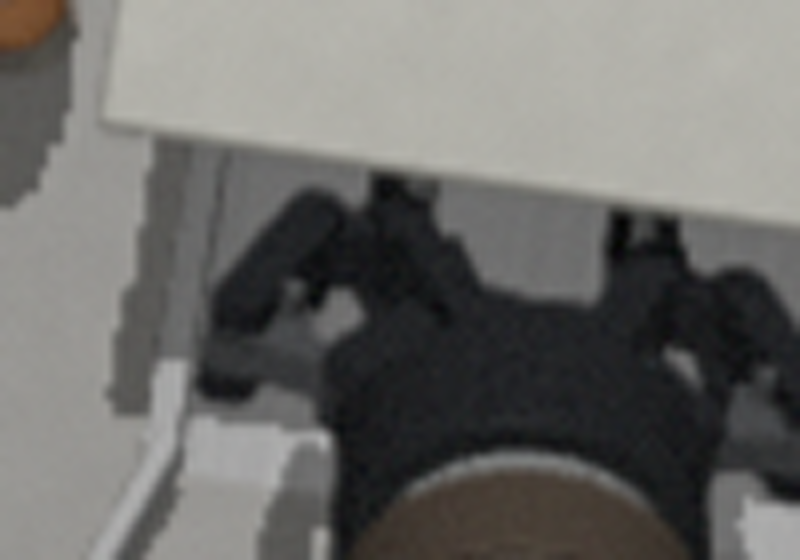

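Request:
arm_command:
  motion:
    - {"x": -0.002,"y": 0,"z": -0.004,"roll": 0,"fingers": 0.5}
    - {"x": 0.0035,"y": 0,"z": -0.005,"roll": 0,"fingers": 0.5}

```text
clock: 19.38
eef_pos: [0.6251, -0.1884, 0.0237]
tool_rot: [0.061, 0.414, 0.008, 0.908]
ft_force: [-0.0, -0.8, -0.2]
grip_width: 0.0426
```

```bash
python3 zs.py 4
```

```text
t 19.43 p [ 0.6245 -0.188   0.0221] j [-0.454  0.483 -0.62  -0.172  0.353 -0.255] F [ 0.2  0.3 -1. ] w 0.0428
R cols x,y,z: [[0.655, 0.065, -0.752], [0.037, 0.992, 0.118], [0.754, -0.105, 0.648]] lean 41.2
```

View pics/z4.png

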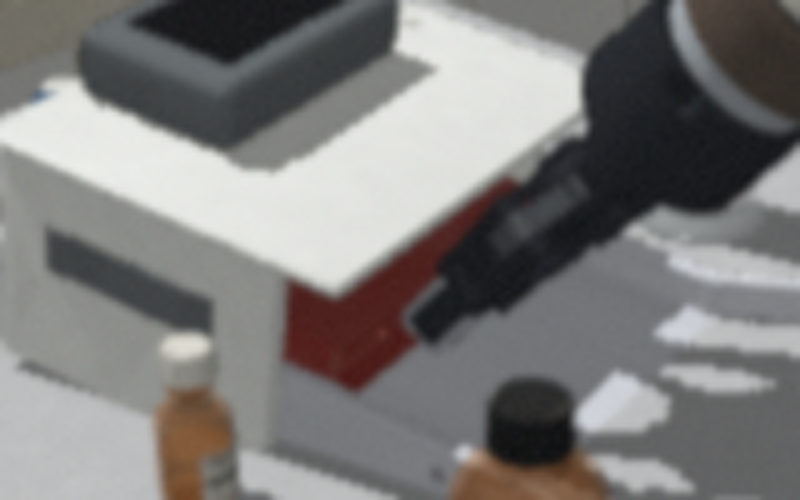

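Request:
arm_command:
  motion:
    - {"x": 0.0012,"y": 0,"z": 0.0035,"roll": 0,"fingers": 0.5}

```text
clock: 19.52
eef_pos: [0.6275, -0.1878, 0.0226]
tool_rot: [0.062, 0.416, 0.008, 0.907]
ft_force: [-5.4, 0.3, -1.7]
grip_width: 0.0424
```

Request:
arm_command:
  motion:
    - {"x": 0.0008,"y": 0,"z": 0.0035,"roll": 0,"fingers": 0.5}

```text
clock: 19.6
eef_pos: [0.629, -0.1874, 0.0224]
tool_rot: [0.062, 0.418, 0.008, 0.906]
ft_force: [-13.8, -0.9, 4.6]
grip_width: 0.0425
```

Request:
arm_command:
  motion:
    - {"x": 0.0008,"y": 0,"z": 0.0035,"roll": 0,"fingers": 0.5}

```text
clock: 19.68
eef_pos: [0.6298, -0.1869, 0.0222]
tool_rot: [0.063, 0.42, 0.008, 0.905]
ft_force: [-13.2, -0.5, 4.7]
grip_width: 0.0428
```

```bash
python3 zs.py 5
```

```text
t 19.73 p [ 0.6299 -0.1868  0.0221] j [-0.446  0.487 -0.597 -0.142  0.348 -0.249] F [-11.8  -0.9   3.2] w 0.0428
R cols x,y,z: [[0.646, 0.068, -0.76], [0.038, 0.992, 0.122], [0.762, -0.108, 0.638]] lean 40.5
```

View pics/z5.png

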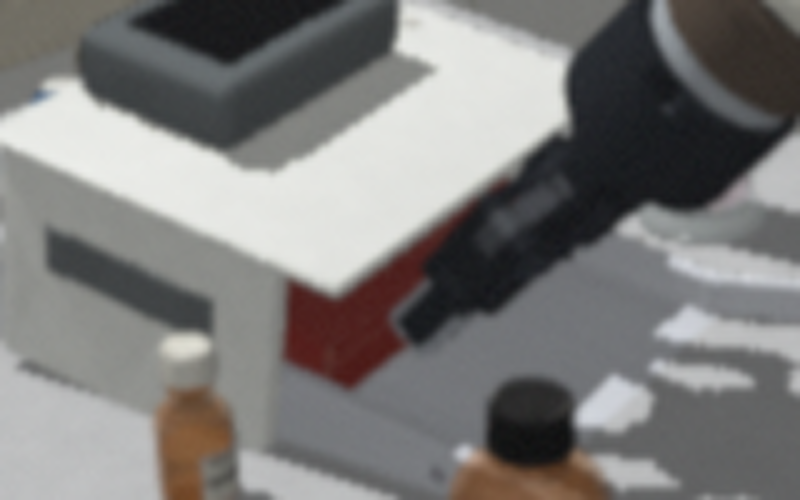

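```bash
cat > edge.py <<'E'
from h import *
import sys
def z(a): return (np.array(a)+.5)/5-.5+170
for k in sys.argv[1:]:
    im=cv2.imread(f"pics/z{k}.png").astype(float);r=im[:,:,2]-im[:,:,0]
    out=[]
    for x in (362,370,378,386,394):
        col=cv2.GaussianBlur(r,(5,5),0)[330:420,x]
        m=(col.max()+np.median(col[-15:]))/2
        i=np.where((col[:-1]>=m)&(col[1:]<m))[0]
        if len(i): 
            i=i[-1];y=330+i+(col[i]-m)/(col[i]-col[i+1]);out.append((x,round(y,1),round(deckpt('scene',z([x,y]))[0]*1000,1)))
    print(k,out)
E
python3 edge.py 1 2 4 5
```

```text
1 [(362, np.float64(383.5), np.float64(86.2)), (370, np.float64(376.9), np.float64(86.3)), (378, np.float64(371.1), np.float64(86.0)), (386, np.float64(365.4), np.float64(85.8)), (394, np.float64(357.6), np.float64(86.3))]
2 [(362, np.float64(380.4), np.float64(87.4)), (370, np.float64(375.2), np.float64(86.9)), (378, np.float64(368.6), np.float64(87.0)), (386, np.float64(361.6), np.float64(87.2)), (394, np.float64(356.8), np.float64(86.6))]
4 [(362, np.float64(387.4), np.float64(84.8)), (370, np.float64(381.5), np.float64(84.6)), (378, np.float64(373.5), np.float64(85.1)), (386, np.float64(367.7), np.float64(84.9)), (394, np.float64(362.0), np.float64(84.6))]
5 [(362, np.float64(379.3), np.float64(87.8)), (370, np.float64(372.7), np.float64(87.9)), (378, np.float64(367.0), np.float64(87.6)), (386, np.float64(360.6), np.float64(87.6)), (394, np.float64(354.3), np.float64(87.6))]
```

Request:
arm_command:
  motion:
    - {"x": 0.0006,"y": 0,"z": 0.0038,"roll": 0,"fingers": 0.5}

```text
clock: 19.82
eef_pos: [0.6301, -0.1866, 0.0218]
tool_rot: [0.065, 0.423, 0.008, 0.904]
ft_force: [-20.1, -3.1, 10.6]
grip_width: 0.0427
```

Request:
arm_command:
  motion:
    - {"x": 0.0004,"y": 0,"z": 0.003,"roll": 0,"fingers": 0.5}

```text
clock: 19.9
eef_pos: [0.6299, -0.1863, 0.0215]
tool_rot: [0.066, 0.426, 0.008, 0.902]
ft_force: [-14.4, -1.7, 6.9]
grip_width: 0.0427
```

```bash
python3 zs.py 6; python3 edge.py 6
```

```text
t 19.95 p [ 0.6299 -0.1863  0.0215] j [-0.444  0.485 -0.586 -0.117  0.343 -0.246] F [-13.7  -1.2   5.8] w 0.0425
R cols x,y,z: [[0.637, 0.07, -0.768], [0.042, 0.991, 0.125], [0.77, -0.112, 0.628]] lean 39.8
6 [(362, np.float64(379.7), np.float64(87.6)), (370, np.float64(372.2), np.float64(88.0)), (378, np.float64(366.0), np.float64(88.0)), (386, np.float64(360.5), np.float64(87.6)), (394, np.float64(354.6), np.float64(87.4))]
```

Request:
arm_command:
  motion:
    - {"x": -0.001,"y": 0,"z": 0.004,"roll": 0,"fingers": 0.5}

```text
clock: 20.03
eef_pos: [0.6294, -0.1863, 0.0221]
tool_rot: [0.067, 0.429, 0.007, 0.901]
ft_force: [-6.8, -1.3, -3.4]
grip_width: 0.043
```

Request:
arm_command:
  motion:
    - {"x": -0.0002,"y": 0,"z": 0.004,"roll": 0,"fingers": 0.5}

```text
clock: 20.12
eef_pos: [0.6293, -0.1863, 0.0219]
tool_rot: [0.068, 0.433, 0.006, 0.899]
ft_force: [-6.6, -0.9, -2.5]
grip_width: 0.0428
```

```bash
python3 zs.py 7; python3 edge.py 7
```

```text
t 20.17 p [ 0.6295 -0.1862  0.0219] j [-0.441  0.482 -0.573 -0.087  0.337 -0.244] F [-7.3 -1.1 -2.9] w 0.0426
R cols x,y,z: [[0.625, 0.07, -0.777], [0.047, 0.991, 0.127], [0.779, -0.116, 0.616]] lean 39.0
7 [(362, np.float64(379.3), np.float64(87.8)), (370, np.float64(372.0), np.float64(88.1)), (378, np.float64(365.9), np.float64(88.0)), (386, np.float64(360.4), np.float64(87.7)), (394, np.float64(353.8), np.float64(87.7))]
```

Request:
arm_command:
  motion:
    - {"x": 0.0012,"y": 0,"z": 0.0045,"roll": 0,"fingers": 0.5}

```text
clock: 20.25
eef_pos: [0.63, -0.1859, 0.0208]
tool_rot: [0.069, 0.437, 0.006, 0.897]
ft_force: [-17.6, -0.2, 7.4]
grip_width: 0.0428
```

```bash
python3 zs.py 8; python3 edge.py 8
```

```text
t 20.3 p [ 0.6303 -0.1857  0.0209] j [-0.439  0.484 -0.564 -0.072  0.334 -0.241] F [-15.   -0.7   3.3] w 0.0426
R cols x,y,z: [[0.618, 0.072, -0.783], [0.049, 0.99, 0.13], [0.784, -0.118, 0.609]] lean 38.5
8 [(362, np.float64(378.3), np.float64(88.2)), (370, np.float64(371.7), np.float64(88.2)), (378, np.float64(365.3), np.float64(88.2)), (386, np.float64(360.3), np.float64(87.7)), (394, np.float64(354.2), np.float64(87.6))]
```

Request:
arm_command:
  motion:
    - {"x": -0.0012,"y": 0,"z": -0.001,"roll": 0,"fingers": 0.5}
    - {"x": -0.0012,"y": 0,"z": -0.001,"roll": 0,"fingers": 0.5}
    - {"x": -0.002,"y": 0,"z": -0.002,"roll": 0,"fingers": 0.5}
    - {"x": -0.004,"y": 0,"z": -0.003,"roll": 0,"fingers": 0.5}
    - {"x": -0.008,"y": 0,"z": -0.005,"roll": 0,"fingers": 0.5}

```text
clock: 20.72
eef_pos: [0.614, -0.1859, 0.0276]
tool_rot: [0.068, 0.435, 0.007, 0.898]
ft_force: [0.3, -0.2, 0.1]
grip_width: 0.0433
```

```bash
python3 zs.py 9; python3 edge.py 9
```

```text
t 20.77 p [ 0.612  -0.1857  0.0276] j [-0.455  0.45  -0.603 -0.074  0.344 -0.257] F [-2.1  0.3  0.3] w 0.0427
R cols x,y,z: [[0.62, 0.072, -0.781], [0.047, 0.991, 0.129], [0.783, -0.117, 0.611]] lean 38.6
9 [(362, np.float64(386.3), np.float64(85.2)), (370, np.float64(381.0), np.float64(84.7)), (378, np.float64(373.7), np.float64(85.1)), (386, np.float64(366.8), np.float64(85.2)), (394, np.float64(361.4), np.float64(84.9))]
```

View pics/z9.png

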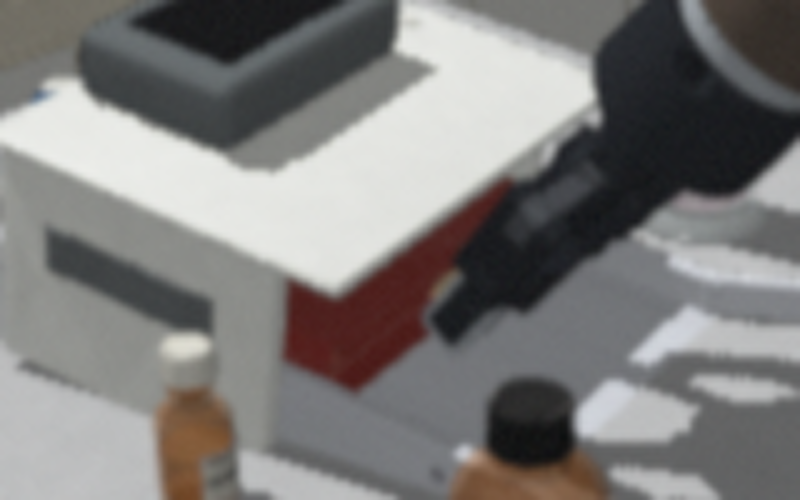

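Request:
arm_command:
  motion:
    - {"x": -0.015,"y": 0,"z": -0.01,"roll": 0,"fingers": 0.5}
    - {"x": -0.022,"y": 0,"z": -0.014,"roll": 0,"fingers": 0.5}
    - {"x": -0.022,"y": 0,"z": -0.014,"roll": 0,"fingers": 0.5}
    - {"x": -0.022,"y": 0,"z": -0.01,"roll": 0,"fingers": 0.5}
    - {"x": -0.03,"y": 0,"z": 0,"roll": 0,"fingers": 0.5}
    - {"x": 0,"y": 0,"z": 0,"roll": 0,"fingers": 0.5}

```text
clock: 21.27
eef_pos: [0.5023, -0.1873, 0.0889]
tool_rot: [0.067, 0.433, 0.008, 0.899]
ft_force: [0.2, 0.4, 0.5]
grip_width: 0.0427
```

```bash
python3 zs.py 10; python3 edge.py 10; sed -i 's/\[160:370,190:400\]/[130:340,150:400]/' look.py; python3 look.py 30
```

```text
t 21.32 p [ 0.5028 -0.1872  0.0877] j [-0.588  0.186 -0.77   0.062  0.418 -0.379] F [-0.2  0.2 -0. ] w 0.0427
R cols x,y,z: [[0.624, 0.072, -0.778], [0.044, 0.991, 0.127], [0.78, -0.114, 0.615]] lean 38.9
10 [(362, np.float64(386.3), np.float64(85.2)), (370, np.float64(380.8), np.float64(84.8)), (378, np.float64(373.6), np.float64(85.1)), (386, np.float64(366.9), np.float64(85.2)), (394, np.float64(361.8), np.float64(84.7))]
t 21.32 p [ 0.5028 -0.1872  0.0877] j [-0.588  0.186 -0.77   0.062  0.418 -0.379] F [-0.2  0.2 -0. ] w 0.0427
R cols x,y,z: [[0.624, 0.072, -0.778], [0.044, 0.991, 0.127], [0.78, -0.114, 0.615]] lean 38.9
tool shift [-0.0068 -0.0144 -0.1319] rows>= 3.2
```

View pics/z10.png

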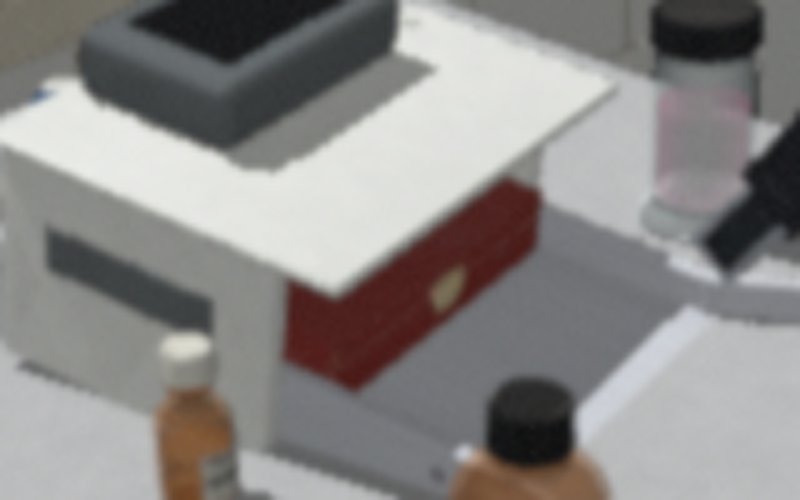

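View pics/v30.png

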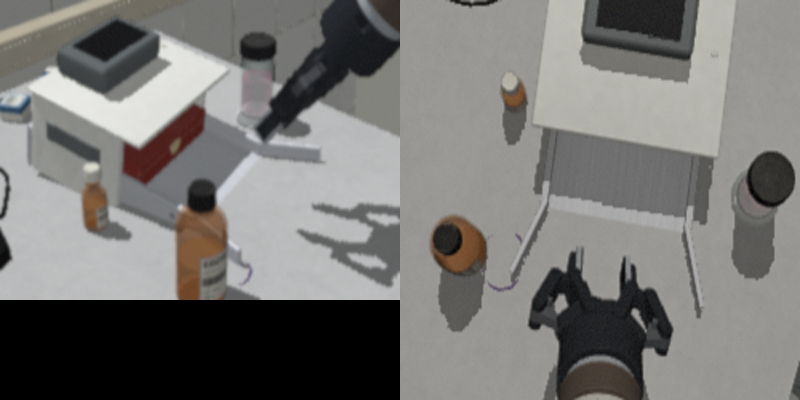

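```bash
python3 -c "
from h import *
def z(a): return (np.array(a)+.5)/5-.5+170
im=cv2.imread('pics/z10.png').astype(float);r=cv2.GaussianBlur(im[:,:,2]-im[:,:,0],(5,5),0);Q=[]
for x in range(365,530,8):
    col=r[:,x];lo=int(390-(x-357)*.785)+0;seg=col[lo-25:lo+30];m=(seg.max()+np.median(seg[-10:]))/2
    i=np.where((seg[:-1]>=m)&(seg[1:]<m))[0]
    if len(i): Q.append(deckpt('scene',z([x,lo-25+i[-1]])))
Q=np.array(Q);print(np.polyfit(Q[:,1],Q[:,0],1),Q[::4,:2])"
```

```text
[0.00396911 0.08502151] [[ 0.0855  0.0535]
 [ 0.0849  0.0322]
 [ 0.0853  0.0083]
 [ 0.0851 -0.0154]
 [ 0.0848 -0.04  ]
 [ 0.0849 -0.0663]]
```

Box is square to the ramp within about 0.005 rad, flat, and steady at 85 mm. Its middle is about 132 mm up the ramp. I'm handing in.

```bash
python3 -c "
from workcell import job_done
print(job_done())"
```

```text
the job is handed in; nothing more can be done
None
```

I moved the amber bottle and seated the slide box, then handed the job in at about 21.3 s. No verdict was reported.

**How it went**
- **Leaning the tool:** the interface has no pitch command. I leaned the tool by driving the arm against its reach limit, which gave about 40 to 53 degrees.
- **Amber bottle:** my first grip looked too high, so I opened the gripper, lowered it and gripped again. I then stood the bottle on the desk to the left of the ramp mouth. It pressed the desk with about 27 N while being set down, and I eased off before letting go.
- **Slide box:** I pushed it up the ramp with the leaning fingers until the stop gave. The forward force on the tool was mostly 12 to 18 N, with peaks of about 20 and 25 N. Part of that is friction on the box, so I do not know exactly how hard the stop itself was pressed.

**Last checks, from the camera pictures**
- **Stop:** with the fingers pressing, the box's rear face stood about 88 mm up the slope. When let go it sprang back to about 85 mm, the same place on both releases. That means the stop gave at least 3 mm (about 4.5 N), and the box should still be resting against it.
- **Resting contact:** this is inferred from the spring-back. I could not measure it directly.
- **Box position:** its face is within about 0.005 rad of square, its middle is about 132 mm beyond the toe, and it did not move while I backed off.
- **Bottles and jar:** the amber bottle stands upright and clear of the ramp. The oil bottle and jar look unmoved.

**What disagreed:** I measured the amber bottle's start at about 25 mm up the slope, against the stated 30 mm. Positions along the slope may therefore be off by a few mm.

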